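# Unstack the swab-kit cases onto their form boards

## Task

Take the crisscross pile of four swab-kit cases apart and lay each case, lid up, on the form board of its own colour, centred on the white card and lengthwise along it. Set the cases down gently, without dropping or tipping any, and leave the coffee cup and the stapler where they stand.

Things in the scene. Friction and masses are not known exactly. Their poses are not given: they have to be found in the camera images.
- case_red_center (a point): Hard swab-kit case, white with a red lid: a plain box 140 (its x) by 44 (its y) by 34 mm (its z, up), about 0.16 kg, loose; this point is its centre, half-way up. At the start the four cases form a crisscross pile: red and blue side by side below, yellow and green side by side across them, each pair with about 32 mm free between its cases; which of a pair lies on which side varies
- case_yellow_center (a point): Hard swab-kit case, white with a yellow lid: a plain box 140 (its x) by 44 (its y) by 34 mm (its z, up), about 0.16 kg, loose; this point is its centre, half-way up. At the start the four cases form a crisscross pile: red and blue side by side below, yellow and green side by side across them, each pair with about 32 mm free between its cases; which of a pair lies on which side varies
- case_green_center (a point): Hard swab-kit case, white with a green lid: a plain box 140 (its x) by 44 (its y) by 34 mm (its z, up), about 0.16 kg, loose; this point is its centre, half-way up. At the start the four cases form a crisscross pile: red and blue side by side below, yellow and green side by side across them, each pair with about 32 mm free between its cases; which of a pair lies on which side varies
- case_blue_center (a point): Hard swab-kit case, white with a blue lid: a plain box 140 (its x) by 44 (its y) by 34 mm (its z, up), about 0.16 kg, loose; this point is its centre, half-way up. At the start the four cases form a crisscross pile: red and blue side by side below, yellow and green side by side across them, each pair with about 32 mm free between its cases; which of a pair lies on which side varies
- board_red: Red form board lying fixed on the desk, 190 (its x) by 90 (its y) by 4 mm thick, with a white card of 160 by 64 mm in its middle; origin at the centre of its underside, z up
- board_yellow: Yellow form board lying fixed on the desk, 190 (its x) by 90 (its y) by 4 mm thick, with a white card of 160 by 64 mm in its middle; origin at the centre of its underside, z up
- board_green: Green form board lying fixed on the desk, 190 (its x) by 90 (its y) by 4 mm thick, with a white card of 160 by 64 mm in its middle; origin at the centre of its underside, z up
- board_blue: Blue form board lying fixed on the desk, 190 (its x) by 90 (its y) by 4 mm thick, with a white card of 160 by 64 mm in its middle; origin at the centre of its underside, z up
- cup: White paper coffee cup with lid, 75 mm tall, 68 mm across at the top, 48 mm at the foot, loose, a bystander; origin at the centre of its underside
- stapler: Black desk stapler, 130 (its x) by 36 by about 60 mm high, loose, a bystander; origin at the centre of its underside

How it is judged:
By the outcome, as a careful person would: the job done as asked, in the order asked, and still so for the second after the job is handed in, with the robot touching nothing.
It also fails if it takes over 104 s, if anything falls off the work surface, if the arm or the gripper's body presses on something with over 40 N, if the wrist force passes 120 N, or if a joint passes its speed limit or range.

## Robot

A 6-joint arm with a two-finger parallel gripper is mounted at the origin on the work surface. World frame = base frame: x ahead of the robot, y to its left, z up, the work surface at z = 0. Lengths are in m, angles in rad, forces in N, time in s.
With the tool pointing down it reaches from about 0.35 to 0.775 m from the base axis. Payload 7.3 kg.
Tool frame: the origin (TCP) lies midway between the tips of the shut fingers; the grasp point (between the pads) lies 19 mm behind it (robot.tcp_to_grasp is the distance from the TCP to the grasp point, in m); x points along the fingers, z is the direction in which the jaws open and shut, and the axes are right-handed (so a half turn about x gives the same grasp; the last joint's range is limited). The gripper opens to 92 mm and grips with 3 to 60 N. Pads are 19 mm wide; open, the fingers measure 130 mm over their backs; the gripper's body (75 mm by 190 mm) begins 47 mm behind the grasp point.
Start: joints at [-1.495, 0.342, 1.524, -0, 1.275, -0.146], TCP at [0.116, -0.512, 0.227] pointing down, gripper open.
Joint ranges: [-2.53, 2.53], [-0.77, 2.02], [0.04, 2.7], [-1, 4.14], [0.28, 2.66], [-3.11, 3.11]. Speed limits (rad/s): [2.57, 2.57, 3.14, 3.14, 3.14, 3.14].

## Interface

Orientations are given as [roll, pitch, yaw] about the fixed x, y, z axes, in that order (R = Rz(yaw) Ry(pitch) Rx(roll)).
In Python, from cell import robot gives the robot as it stands.
- The arm moves only by the tool move_arm, never from a script. Its argument "deltas" is a list of rows, each an object with "dp": the shift along the tool's x, y, z in m, a list of three; "turn": the turn, a rotation vector about the tool's x, y, z in degrees, a list of three. A call has 1 to 10 rows; each row is the pose to reach, as a shift and turn from the pose commanded when the call began, along the tool's axes at that moment; what a row does not reach only later rows make up. A row lasts 1/10 s, in which the tool goes at most 50 mm and 8.59 degrees, less where a joint would pass 70% of its speed; a pose out of reach is approached as far as the arm can. A call with a gripper value outside its range is refused whole. "hand" is the finger opening in m, from 0 to 0.0918, set as the call begins (left out, the last holds). The fingers move at their own pace and stop on an object; "squeeze" is the grip in N (left out, the last holds). Time passes only in rows, so rows that repeat a pose let the fingers close. It gives the time, the measured TCP pose, the force and the opening at its end, in the units of the state.
- robot.observe(): the state, without advancing time (a new reading comes with each control period).
- robot.read_camera(name): name is "scene" or "top" or "wrist"; returns (picture, depth): 384x512x3 uint8, red, green, blue; 384x512 float32, m along the optical axis (not along the pixel's ray), 0 where there is no reading.
- robot.camera_info(name): a dict with "fx", "fy", "cx", "cy" (pixels), "R" (3x3) and "t" (3): a world point X has camera coordinates R X + t. Camera axes: x right, y down, z forward; pixel columns grow to the right and rows downward; lengths in m; the calibration is good to about 2 mm. A picture is of the moment at which its call begins: read the wrist's pose just before it. camera_info takes no time and is no camera call; for the wrist camera it gives the pose at the moment of the call.
- robot.hand_in(): hands the job in, once; it reports no verdict.
The state is a dict: "time": time; "qpos": joint angles; "qvel": joint speeds; "joint_efforts": joint torques, N m; "tool_pos": TCP position; "tool_rot": TCP orientation; "contact_force": force on the tool from outside, world axes, zero at the start; "torque": the same for the moment, N m; "opening": finger opening in m.
Only numpy, scipy, OpenCV 4.12 (cv2) and the standard library are available. Lean on these libraries where they do the work, as an engineer would, in place of code of your own. Each camera call takes 0.05 s, during which the arm holds its last target.

## Working session

There is one attempt and no reset: what is moved stays moved. The work goes in short steps, Python scripts to look and compute and a tool call to move; the robot and the scene stay as the last step left them, time stands still between calls to the robot, and variables do not carry over. Pictures are saved under pics/ and viewed, and the job is handed in when it is done.

Besides the shell and the picture viewer there is one more tool, called after ">>>" in YAML: its name, and indented under it one key for each argument. move_arm: Moves the arm, as the interface text tells. Its arguments: {"type":"object","properties":{"deltas":{"type":"array"},"hand":{"type":"number"},"squeeze":{"type":"number"}},"required":["deltas"]}

```bash
ls; mkdir -p pics; python3 - <<'E'
from cell import robot
import cv2
for n in ["scene","top"]:
    p,d=robot.read_camera(n); cv2.imwrite(f"pics/{n}0.png",p[:,:,::-1])
    import numpy as np; np.savez(f"{n}0.npz",p=p,d=d); print(n,{k:np.round(v,3).tolist() for k,v in robot.camera_info(n).items()})
print(robot.observe())
E
```

```text
pics
scene {'fx': 448.038, 'fy': 448.038, 'cx': 256.955, 'cy': 193.565, 'R': [[0.378, 0.926, 0.011], [0.729, -0.291, -0.62], [-0.571, 0.243, -0.784]], 't': [-0.239, -0.377, 1.564]}
top {'fx': 482.5, 'fy': 482.5, 'cx': 255.429, 'cy': 184.812, 'R': [[-0.008, -1.0, 0.012], [-0.995, 0.007, -0.099], [0.099, -0.012, -0.995]], 't': [0.001, 0.597, 1.159]}
{'time': 0.1, 'qpos': array([-1.49499393e+00,  3.42646700e-01,  1.52489348e+00, -1.61549005e-05,
        1.27540327e+00, -1.45975463e-01]), 'qvel': array([ 0.00135908, -0.00106948, -0.00198496,  0.00115957, -0.0002664 ,
       -0.00170601]), 'joint_efforts': array([ 1.63008372e-03, -4.32004058e+01, -2.44695014e+01,  7.19258236e-02,
        5.26417745e-02, -6.18128183e-05]), 'tool_pos': array([ 0.11548373, -0.51178017,  0.22612753]), 'tool_rot': array([3.00705356, 1.56944545, 1.65803981]), 'contact_force': array([ 0.65959512, -0.16318677, -0.08791587]), 'torque': array([ 0.01407198,  0.02228689, -0.01051365]), 'opening': 0.09169287919936527}
```

View pics/scene0.png

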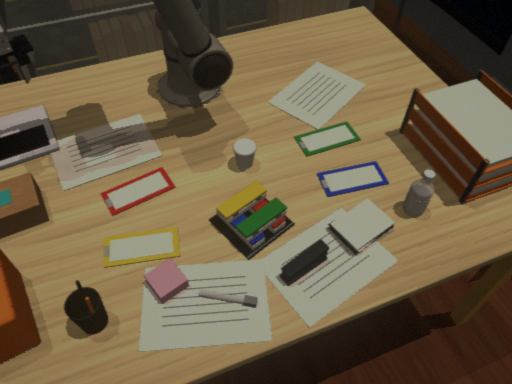

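View pics/top0.png

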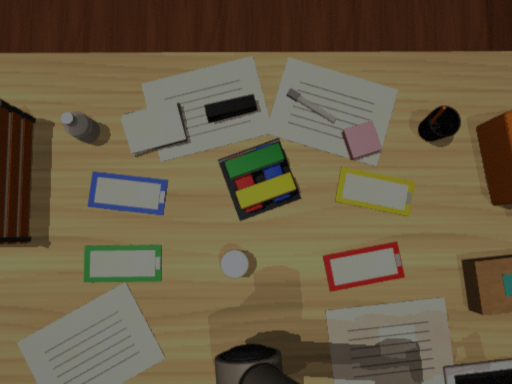

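The scene view shows the pile (around 250,215) on a dark square, with red and yellow boards to the left and green and blue to the right. The cup is at (244,153), between the robot and the pile. Next I measure with colour masks.

```bash
cat > h.py <<'E'
import numpy as np, cv2
from cell import robot
def pts(d,info):
    v,u=np.mgrid[:d.shape[0],:d.shape[1]]
    c=np.stack([(u-info['cx'])/info['fx']*d,(v-info['cy'])/info['fy']*d,d],-1)
    return (c-info['t'])@np.array(info['R'])
def cast(uv,info,z):
    uv=np.atleast_2d(uv).astype(float); R=np.array(info['R']);t=np.array(info['t'])
    r=np.c_[(uv[:,0]-info['cx'])/info['fx'],(uv[:,1]-info['cy'])/info['fy'],np.ones(len(uv))]@R
    o=-R.T@t
    return (o+r*((z-o[2])/r[:,2])[:,None])[:,:2]
H={'red':[(0,7),(174,180)],'yellow':[(22,33)],'green':[(50,80)],'blue':[(108,130)]}
def mask(p,c,s=140,v=40):
    h=cv2.cvtColor(p,cv2.COLOR_RGB2HSV); m=np.zeros(p.shape[:2],np.uint8)
    for a,b in H[c]: m|=cv2.inRange(h,(a,s,v),(b,255,255))
    return m
def rect(xy):
    (c,(w,h),a)=cv2.minAreaRect((xy*1000).astype(np.float32))
    if w<h: w,h,a=h,w,a+90
    return np.round(c,1),round(w,1),round(h,1),round((a+90)%180-90,1)
E
python3 - <<'E'
from h import *
for n in ["top","scene"]:
    f=np.load(n+"0.npz");p,d=f['p'],f['d'];i=robot.camera_info(n);P=pts(d,i)
    for c in H:
        m=mask(p,c); k,l,s,ce=cv2.connectedComponentsWithStats(m)
        for j in range(1,k):
            if s[j,4]<25: continue
            q=l==j; z=P[q][:,2]; 
            if abs(P[q][:,1].mean())>.6: continue
            zz=np.median(z); vv,uu=np.where(q)
            print(n,c,s[j].tolist(),"z",np.round(np.percentile(z,[5,50,95]),3),"rect@z",rect(cast(np.c_[uu,vv],i,zz)))
    big=cv2.resize(p[125:235,200:320] if n=="top" else p[165:265,190:310],None,fx=6,fy=5.4 if 0 else 6,interpolation=cv2.INTER_CUBIC)
    cv2.imwrite(f"pics/{n}0z.png",big[:590,:,::-1])
E
```

```text
top red [234, 173, 21, 17, 221] z [0.032 0.038 0.041] rect@z (array([606.3,  24.7]), 45.7, 28.8, -71.8)
top red [245, 203, 18, 10, 87] z [0.004 0.037 0.042] rect@z (array([540.7,   1.3]), 43.2, 11.6, -72.0)
top red [323, 242, 82, 49, 931] z [-0.     0.004  0.008] rect@z (array([ 395.2, -270.6]), 189.6, 89.2, -79.8)
top yellow [335, 167, 80, 49, 973] z [-0.     0.004  0.008] rect@z (array([ 582.3, -305.1]), 191.7, 91.4, 78.0)
top yellow [235, 172, 62, 37, 1113] z [0.066 0.072 0.075] rect@z (array([580.5, -27.1]), 142.0, 46.7, -70.6)
top green [224, 143, 60, 35, 1026] z [0.068 0.072 0.075] rect@z (array([ 6.527e+02, -3.000e-01]), 139.9, 43.0, -70.5)
top green [85, 247, 75, 35, 428] z [-0.     0.004  0.008] rect@z (array([407.4, 327.1]), 182.5, 83.3, -89.3)
top green [144, 247, 17, 8, 38] z [-0.001  0.004  0.007] rect@z (array([443.3, 252.1]), 41.2, 15.3, 63.3)
top blue [263, 163, 20, 16, 200] z [0.034 0.038 0.042] rect@z (array([630.8, -46. ]), 44.4, 27.2, -70.3)
top blue [89, 173, 78, 41, 659] z [-0.     0.004  0.008] rect@z (array([581.6, 316.9]), 186.5, 85.2, 83.1)
top blue [274, 19
[... 588 characters left out ...]
rray([ 584.3, -303.1]), 190.7, 92.8, 78.2)
scene green [304, 122, 56, 33, 141] z [-0.     0.004  0.007] rect@z (array([411.5, 327.2]), 185.9, 84.8, -89.5)
scene green [296, 134, 11, 8, 25] z [-0.     0.004  0.007] rect@z (array([374.1, 251.3]), 41.4, 15.8, -63.0)
scene green [237, 199, 49, 38, 723] z [0.068 0.071 0.074] rect@z (array([ 6.571e+02, -3.000e-01]), 136.6, 43.3, -70.8)
scene blue [318, 162, 70, 34, 330] z [0.    0.004 0.007] rect@z (array([585.5, 318.6]), 185.0, 85.4, 82.8)
scene blue [232, 215, 15, 11, 72] z [0.034 0.037 0.04 ] rect@z (array([622.7, -48.2]), 40.0, 14.0, -72.1)
scene blue [251, 233, 14, 11, 56] z [0.033 0.037 0.041] rect@z (array([692.7, -24.3]), 40.8, 9.5, -70.6)
```

View pics/top0z.png

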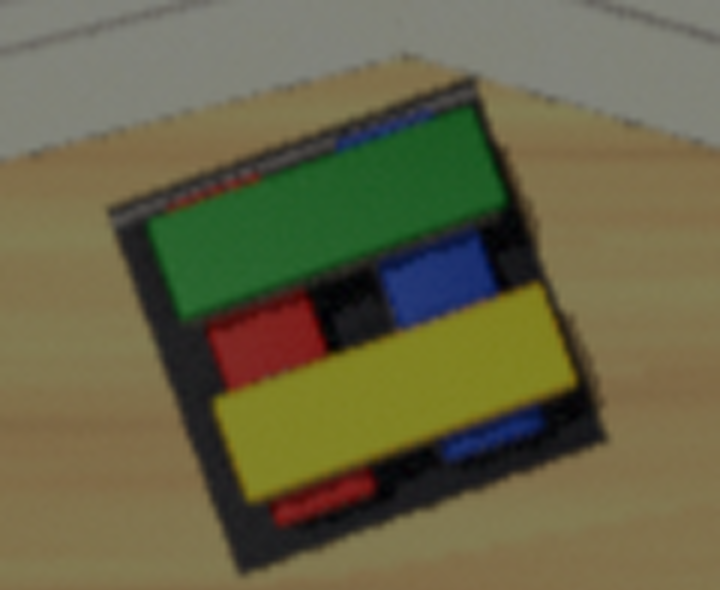

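View pics/scene0z.png

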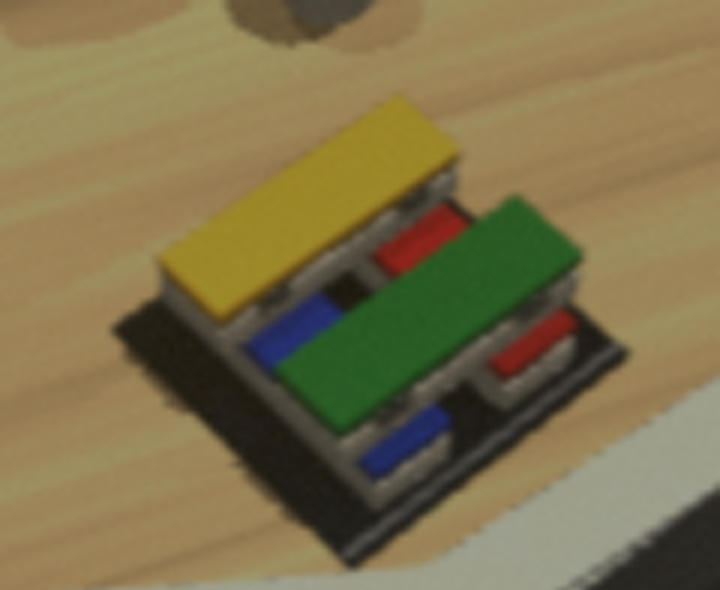

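```bash
cat >> h.py <<'E'
from scipy.spatial.transform import Rotation as Ro
def toolR(psi):
    c,s=np.cos(np.radians(psi)),np.sin(np.radians(psi))
    z=np.array([c,s,0]);x=np.array([0,0,-1.]);return np.c_[x,np.cross(z,x),z]
def go(pos,psi,st=None):
    """deltas from the present pose to TCP pos (m), jaw dir psi (deg, mod 180)"""
    s=st or robot.observe(); R=Ro.from_euler('xyz',s['tool_rot']).as_matrix()
    psi0=np.degrees(np.arctan2(R[1,2],R[0,2]))
    psi=psi0+(psi-psi0+90)%180-90
    dp=R.T@(np.array(pos)-s['tool_pos']); tv=np.degrees(Ro.from_matrix(R.T@toolR(psi)).as_rotvec())
    print("t",round(s['time'],2),"psi0",round(psi0,1),"q1,q6",np.round(s['qpos'][[0,5]],2),"tcp",np.round(s['tool_pos'],4),"F",np.round(s['contact_force'],1),"open",round(s['opening'],4))
    print(" dp",np.round(dp,4).tolist(),"turn",np.round(tv,1).tolist(),"rows>=",np.ceil(max(np.linalg.norm(dp)/.05,np.linalg.norm(tv)/8.59)))
E
python3 - <<'E'
from h import *
for n in ["top","scene"]:
    f=np.load(n+"0.npz");p,d=f['p'],f['d'];i=robot.camera_info(n);P=pts(d,i)
    for c in H:
        m=mask(p,c,90 if c!='red' and c!='yellow' else 140,25); q=(m>0)&(abs(P[...,2])<.012)&(abs(P[...,1])>.2)&(abs(P[...,1])<.45)&(P[...,0]<.75)&(P[...,0]>.3)
        m=cv2.morphologyEx(q.astype(np.uint8),cv2.MORPH_CLOSE,np.ones((5,5)))
        k,l,s,ce=cv2.connectedComponentsWithStats(m); j=1+s[1:,4].argmax()
        vv,uu=np.where(l==j); print(n,c,rect(cast(np.c_[uu,vv],i,.004)))
go((.612,-.013,.26),19.3)
E
```

```text
top red (array([ 362.8, -284.3]), 173.8, 27.8, -76.8)
top yellow (array([ 582.2, -305. ]), 191.6, 91.3, 78.0)
top green (array([407.4, 327.1]), 187.6, 87.8, -89.4)
top blue (array([581.6, 317.2]), 188.6, 87.7, 83.2)
scene red (array([ 439.6, -278.9]), 157.7, 30.2, -87.3)
scene yellow (array([ 584.9, -303.1]), 190.5, 92.7, 78.2)
scene green (array([410.5, 327.4]), 186.3, 88.6, -89.7)
scene blue (array([585. , 318.2]), 187.6, 88.5, 83.0)
t 0.1 psi0 -77.3 q1,q6 [-1.49 -0.15] tcp [ 0.1155 -0.5118  0.2261] F [ 0.7 -0.2 -0.1] open 0.0917
 dp [-0.0333, 0.5941, -0.3774] turn [83.4, -0.1, 0.0] rows>= 15.0
```

```bash
sed -i 's/    psi=psi0+(psi-psi0+90)%180-90/    b=np.degrees(np.arctan2(pos[1],pos[0])); psi=b+(psi-b+90)%180-90; dpsi=psi-psi0/; s/tv=np.degrees.*as_rotvec())/tv=[-dpsi,0,0]; tl=np.degrees(Ro.from_matrix(R.T@toolR(psi0)).as_rotvec())/; s/print(" dp"/print(" tilt",np.round(tl,2),"dp"/' h.py
python3 -c "
from h import *
go((.612,-.013,.26),19.3)"
```

```text
t 0.1 psi0 -77.3 q1,q6 [-1.49 -0.15] tcp [ 0.1155 -0.5118  0.2261] F [ 0.7 -0.2 -0.1] open 0.0917
 tilt [-0.   -0.08 -0.01] dp [-0.0333, 0.5941, -0.3774] turn [-96.6, 0.0, 0.0] rows>= 15.0
```

>>> move_arm:
  deltas:
    - {"dp": [-0.033, 0.594, -0.377], "turn": [-96.6, 0, 0]}
    - {"dp": [-0.033, 0.594, -0.377], "turn": [-96.6, 0, 0]}
    - {"dp": [-0.033, 0.594, -0.377], "turn": [-96.6, 0, 0]}
    - {"dp": [-0.033, 0.594, -0.377], "turn": [-96.6, 0, 0]}
    - {"dp": [-0.033, 0.594, -0.377], "turn": [-96.6, 0, 0]}
    - {"dp": [-0.033, 0.594, -0.377], "turn": [-96.6, 0, 0]}
    - {"dp": [-0.033, 0.594, -0.377], "turn": [-96.6, 0, 0]}
    - {"dp": [-0.033, 0.594, -0.377], "turn": [-96.6, 0, 0]}
    - {"dp": [-0.033, 0.594, -0.377], "turn": [-96.6, 0, 0]}
    - {"dp": [-0.033, 0.594, -0.377], "turn": [-96.6, 0, 0]}

```text
time: 1.1
tool_pos: [0.469, -0.1564, 0.2501]
tool_rot: [-3.114, 1.57, -2.957]
contact_force: [0.9, -0.3, 0.1]
opening: 0.0919
```

```bash
python3 -c "
from h import *
go((.612,-.013,.26),19.3)"
```

```text
t 1.1 psi0 9.0 q1,q6 [-0.48 -0.63] tcp [ 0.469  -0.1564  0.2501] F [ 0.9 -0.3  0.1] open 0.0919
 tilt [ 0.   -0.02  0.  ] dp [-0.01, 0.1192, 0.1637] turn [-10.3, 0.0, 0.0] rows>= 5.0
```

>>> move_arm:
  deltas:
    - {"dp": [-0.01, 0.119, 0.164], "turn": [-10.3, 0, 0]}
    - {"dp": [-0.01, 0.119, 0.164], "turn": [-10.3, 0, 0]}
    - {"dp": [-0.01, 0.119, 0.164], "turn": [-10.3, 0, 0]}
    - {"dp": [-0.01, 0.119, 0.164], "turn": [-10.3, 0, 0]}
    - {"dp": [-0.01, 0.119, 0.164], "turn": [-10.3, 0, 0]}
    - {"dp": [-0.01, 0.119, 0.164], "turn": [-10.3, 0, 0]}
    - {"dp": [-0.01, 0.119, 0.164], "turn": [-10.3, 0, 0]}
  hand: 0.062

```text
time: 1.8
tool_pos: [0.6115, -0.0167, 0.2597]
tool_rot: [3.102, 1.569, -2.851]
contact_force: [-0.5, -1.1, 0.6]
opening: 0.0622
```

```bash
cat > w.py <<'E'
from h import *
import sys
def wrist(name,zs):
    i=robot.camera_info("wrist"); p,d=robot.read_camera("wrist"); P=pts(d,i)
    cv2.imwrite(f"pics/{name}.png",p[:,:,::-1])
    for c in H:
        k,l,s,ce=cv2.connectedComponentsWithStats(mask(p,c,110,30))
        for j in range(1,k):
            if s[j,4]<150: continue
            q=l==j; zz=np.median(P[q][:,2]); z=min(zs,key=lambda a:abs(a-zz))
            if abs(z-zz)>.008: continue
            vv,uu=np.where(q)
            b=s[j]; edge=b[0]<2 or b[1]<2 or b[0]+b[2]>510 or b[1]+b[3]>382
            print(c,b.tolist(),"z",round(zz,4),"->",z,rect(cast(np.c_[uu,vv],i,z)),"CUT" if edge else "")
wrist(sys.argv[1],[.004,.038,.042,.072])
go((.6,0,.3),19.3)
E
python3 w.py w1
```

```text
red [247, 121, 26, 33, 782] z 0.0389 -> 0.038 (array([603.9,  25. ]), 43.0, 33.6, -71.1) 
red [57, 205, 57, 34, 760] z 0.0048 -> 0.004 (array([ 383.3, -203.6]), 90.2, 59.1, 10.1) 
yellow [212, 117, 36, 80, 2621] z 0.0729 -> 0.072 (array([575.2,  -9.2]), 100.7, 44.4, -71.1) 
yellow [213, 277, 23, 26, 272] z 0.005 -> 0.004 (array([ 633.4, -246.4]), 53.0, 36.5, -75.4) 
green [273, 114, 36, 107, 3591] z 0.0729 -> 0.072 (array([652.8,   1.3]), 138.9, 43.0, -70.0) 
blue [248, 174, 24, 30, 674] z 0.039 -> 0.038 (array([628.2, -43.8]), 43.3, 33.3, -71.0) 
t 1.85 psi0 18.9 q1,q6 [-0.15 -0.48] tcp [ 0.6114 -0.017   0.26  ] F [-0.7 -0.1 -0.9] open 0.0621
 tilt [ 0.   -0.05  0.  ] dp [-0.04, 0.0198, -0.0053] turn [-0.4, 0.0, 0.0] rows>= 1.0
```

View pics/w1.png

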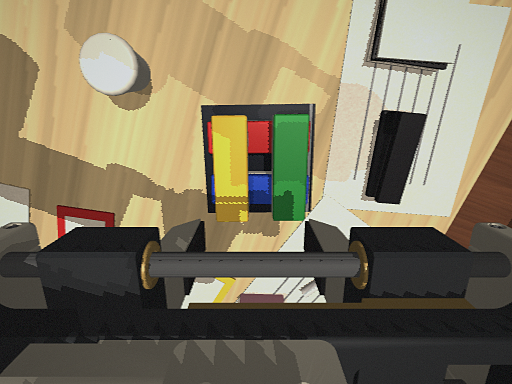

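```bash
python3 - <<'E'
from h import *
for n in ["scene","top"]:
    f=np.load(n+"0.npz");p,d=f['p'],f['d'];i=robot.camera_info(n);P=pts(d,i)
    c,s=np.cos(np.radians(19.3)),np.sin(np.radians(19.3))
    D=P-np.array([.618,-.013,0]); a=D[...,0]*c+D[...,1]*s; b=-D[...,0]*s+D[...,1]*c
    for nm,u,v in (("along a",a,b),("along b",b,a)):
        for lo in np.arange(-.11,.11,.004):
            if abs(lo)<.07: continue
            q=(u>lo)&(u<lo+.004)&(abs(v)<.06)&(P[...,2]<.03)
            if q.sum()>5: print(n,nm,round(lo+.002,3),np.round(np.percentile(P[q][:,2],[5,50,95]),4),np.median(p[q],axis=0))
E
```

```text
scene along a -0.108 [-0.0032 -0.0006  0.0015] [154. 127.  84.]
scene along a -0.104 [-0.0031  0.0005  0.0033] [154. 132.  84.]
scene along a -0.1 [-0.0042 -0.0007  0.0029] [156. 136.  90.]
scene along a -0.096 [-0.0029 -0.0001  0.0048] [156.5 133.   88. ]
scene along a 0.072 [0.0006 0.0049 0.024 ] [48.  46.  39.5]
scene along a 0.076 [0.001  0.0039 0.0065] [63. 60. 55.]
scene along a 0.08 [-0.0029  0.0025  0.0053] [49. 46. 39.]
scene along a 0.084 [-0.0047 -0.0008  0.0061] [121.  102.5  69. ]
scene along a 0.088 [-0.0036 -0.0007  0.0033] [154. 130.  86.]
scene along a 0.092 [-0.0032 -0.0006  0.0019] [155. 132.  88.]
scene along a 0.096 [-0.0031 -0.0008  0.0018] [155. 131.  88.]
scene along a 0.1 [-0.0031 -0.0004  0.0034] [155. 133.  90.]
scene along a 0.104 [-0.0032 -0.0001  0.0022] [155.  136.5  95. ]
scene along a 0.108 [-0.0038 -0.0005  0.0024] [155. 153. 131.]
scene along b -0.108 [-0.0034 -0.0004  0.0024] [156. 133.  89.]
scene along b -0.104 [-0.0036 -0.0007  0.0025] [156. 133.  89.]
scene along b -0.1 [-0.0031 -0.0006  0.0027] [156. 132.  88.]
scene along b -0.096 [-0.0033 -0
[... 2555 characters left out ...]
.0003 0.004  0.0072] [ 9.5 14.5 12. ]
top along b -0.072 [0.     0.0038 0.0087] [21.  21.5 20. ]
top along b 0.072 [0.0005 0.0043 0.0064] [31. 32. 30.]
top along b 0.076 [-0.0003  0.0034  0.0078] [32. 32. 33.]
top along b 0.08 [-0.0009  0.0035  0.0068] [37. 36. 35.]
top along b 0.084 [-0.0034  0.0008  0.0052] [109.  96.  65.]
top along b 0.088 [-0.004  -0.0009  0.0033] [128. 113.  76.]
top along b 0.092 [-0.0041 -0.0004  0.0032] [128.  114.5  76. ]
top along b 0.096 [-0.003   0.0002  0.0038] [128. 115.  77.]
top along b 0.1 [-0.0042  0.0001  0.0029] [128.  114.5  77. ]
top along b 0.104 [-0.004  -0.0004  0.003 ] [128.  114.5  77. ]
top along b 0.108 [-0.0036 -0.0004  0.0038] [128. 114.  77.]
```

```bash
python3 -c "
from h import *
go((.654,0,.11),19.3)"
```

```text
t 1.85 psi0 18.9 q1,q6 [-0.15 -0.48] tcp [ 0.6114 -0.017   0.26  ] F [-0.7 -0.1 -0.9] open 0.0621
 tilt [ 0.   -0.05  0.  ] dp [0.15, 0.0024, 0.0459] turn [-0.4, 0.0, 0.0] rows>= 4.0
```

>>> move_arm:
  deltas:
    - {"dp": [0.04, 0.0006, 0.012], "turn": [-0.4, 0, 0]}
    - {"dp": [0.08, 0.0012, 0.025], "turn": [-0.4, 0, 0]}
    - {"dp": [0.12, 0.002, 0.037], "turn": [-0.4, 0, 0]}
    - {"dp": [0.15, 0.0024, 0.046], "turn": [-0.4, 0, 0]}
    - {"dp": [0.15, 0.0024, 0.046], "turn": [-0.4, 0, 0]}
    - {"dp": [0.15, 0.0024, 0.046], "turn": [-0.4, 0, 0]}

```text
time: 2.45
tool_pos: [0.6546, 0.0001, 0.111]
tool_rot: [-2.364, 1.57, -2.028]
contact_force: [0.6, -0.1, -0.3]
opening: 0.0619
```

```bash
python3 w.py w2; python3 -c "
from h import *
go((.654,0,.044),19.3)"
```

```text
red [186, 128, 38, 52, 1851] z 0.0389 -> 0.038 (array([601.3,  24.5]), 43.3, 30.1, -70.6) 
red [283, 128, 7, 51, 254] z 0.0387 -> 0.038 (array([665.9,  47.6]), 42.3, 4.3, -70.4) 
yellow [114, 121, 65, 89, 4707] z 0.0729 -> 0.072 (array([568.7,   8.5]), 65.2, 41.8, -70.7) 
green [222, 118, 62, 134, 7760] z 0.0729 -> 0.072 (array([646.9,  18.1]), 102.8, 43.9, -70.7) 
green [228, 277, 52, 13, 614] z 0.0729 -> 0.072 (array([673.8, -58.2]), 42.3, 11.5, 19.3) 
blue [192, 210, 35, 42, 1009] z 0.0388 -> 0.038 (array([625. , -41.9]), 40.8, 29.8, -70.6) 
blue [282, 211, 7, 41, 234] z 0.0387 -> 0.038 (array([690.8, -19.4]), 39.9, 5.4, -69.1) 
t 2.5 psi0 19.3 q1,q6 [-0.12 -0.45] tcp [6.554e-01 1.000e-04 1.123e-01] F [-0.8 -0.4 -0.2] open 0.0619
 tilt [-0.    0.13  0.08] dp [-0.1878, 0.0179, -0.0519] turn [-0.0, 0.0, 0.0] rows>= 4.0
t 2.5 psi0 19.3 q1,q6 [-0.12 -0.45] tcp [6.554e-01 1.000e-04 1.123e-01] F [-0.8 -0.4 -0.2] open 0.0619
 tilt [-0.    0.13  0.08] dp [0.0683, 0.0005, -0.0015] turn [-0.0, 0.0, 0.0] rows>= 2.0
```

View pics/w2.png

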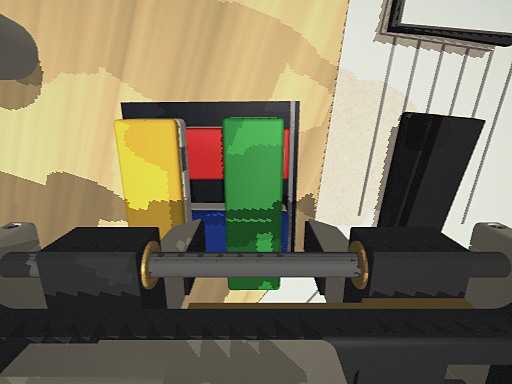

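>>> move_arm:
  deltas:
    - {"dp": [0.02, 0.001, -0.002]}
    - {"dp": [0.04, 0.001, -0.002]}
    - {"dp": [0.055, 0.001, -0.002]}
    - {"dp": [0.064, 0.001, -0.002]}
    - {"dp": [0.068, 0.001, -0.002]}
    - {"dp": [0.068, 0.001, -0.002]}

```text
invalid input
```

>>> move_arm:
  deltas:
    - {"dp": [0, 0, 0]}
    - {"dp": [0, 0, 0]}
    - {"dp": [0, 0, 0]}
    - {"dp": [0, 0, 0]}
    - {"dp": [0, 0, 0]}
    - {"dp": [0, 0, 0]}
  hand: 0.03
  squeeze: 20

```text
invalid input
```

```bash
python3 -c "
from h import *
go((.654,0,.2),19.3)"
```

```text
t 2.5 psi0 19.3 q1,q6 [-0.12 -0.45] tcp [6.554e-01 1.000e-04 1.123e-01] F [-0.8 -0.4 -0.2] open 0.0619
 tilt [-0.    0.13  0.08] dp [-0.0877, 0.0003, -0.0012] turn [-0.0, 0.0, 0.0] rows>= 2.0
```

Turn must be given in every row, so I'm resending both calls with it.

>>> move_arm:
  deltas:
    - {"dp": [0.02, 0.001, -0.002], "turn": [0, 0, 0]}
    - {"dp": [0.04, 0.001, -0.002], "turn": [0, 0, 0]}
    - {"dp": [0.055, 0.001, -0.002], "turn": [0, 0, 0]}
    - {"dp": [0.064, 0.001, -0.002], "turn": [0, 0, 0]}
    - {"dp": [0.068, 0.001, -0.002], "turn": [0, 0, 0]}
    - {"dp": [0.068, 0.001, -0.002], "turn": [0, 0, 0]}

```text
time: 3.1
tool_pos: [0.6529, 0.0014, 0.0424]
tool_rot: [-0.716, 1.57, -0.378]
contact_force: [0.0, -1.0, 1.0]
opening: 0.0622
```

```bash
python3 -c "
from h import *
go((.6535,.0005,.044),19.3)"
```

```text
t 3.1 psi0 19.3 q1,q6 [-0.12 -0.45] tcp [0.6529 0.0014 0.0424] F [ 0. -1.  1.] open 0.0622
 tilt [-0.    0.02  0.02] dp [-0.0016, -0.001, 0.0003] turn [0.0, 0.0, 0.0] rows>= 1.0
```

>>> move_arm:
  deltas:
    - {"dp": [-0.001, -0.001, 0], "turn": [0, 0, 0]}
    - {"dp": [-0.001, -0.001, 0], "turn": [0, 0, 0]}
    - {"dp": [-0.001, -0.001, 0], "turn": [0, 0, 0]}
    - {"dp": [-0.001, -0.001, 0], "turn": [0, 0, 0]}
    - {"dp": [-0.001, -0.001, 0], "turn": [0, 0, 0]}
    - {"dp": [-0.001, -0.001, 0], "turn": [0, 0, 0]}
  hand: 0.03
  squeeze: 20

```text
time: 3.7
tool_pos: [0.6535, 0.0005, 0.0439]
tool_rot: [-0.567, 1.569, -0.23]
contact_force: [0.2, 0.1, 5.3]
opening: 0.0439
```

```bash
python3 -c "
from h import *
go((.654,0,.2),19.3)"
```

```text
t 3.7 psi0 19.4 q1,q6 [-0.12 -0.45] tcp [6.535e-01 5.000e-04 4.390e-02] F [0.2 0.1 5.3] open 0.0439
 tilt [-0.    0.07  0.04] dp [-0.1561, -0.0007, 0.0005] turn [0.1, 0.0, 0.0] rows>= 4.0
```

>>> move_arm:
  deltas:
    - {"dp": [-0.01, 0, 0], "turn": [0, 0, 0]}
    - {"dp": [-0.03, 0, 0], "turn": [0, 0, 0]}
    - {"dp": [-0.06, 0, 0], "turn": [0, 0, 0]}
    - {"dp": [-0.09, 0, 0], "turn": [0, 0, 0]}
    - {"dp": [-0.12, 0, 0], "turn": [0, 0, 0]}
    - {"dp": [-0.14, 0, 0], "turn": [0, 0, 0]}
    - {"dp": [-0.14, 0, 0], "turn": [0, 0, 0]}

```text
time: 4.4
tool_pos: [0.6544, 0.0005, 0.1865]
tool_rot: [-0.451, 1.565, -0.113]
contact_force: [1.2, -0.5, -1.3]
opening: 0.0435
```

```bash
python3 -c "
from h import *
go((.409,.327,.18),.5)"
```

```text
t 4.4 psi0 19.4 q1,q6 [-0.12 -0.45] tcp [6.544e-01 5.000e-04 1.865e-01] F [ 1.2 -0.5 -1.3] open 0.0435
 tilt [-0.    0.29  0.14] dp [0.0049, 0.3894, -0.1233] turn [18.9, 0.0, 0.0] rows>= 9.0
```

>>> move_arm:
  deltas:
    - {"dp": [0, 0.02, -0.006], "turn": [1, 0, 0]}
    - {"dp": [0, 0.06, -0.019], "turn": [3, 0, 0]}
    - {"dp": [0, 0.105, -0.033], "turn": [5, 0, 0]}
    - {"dp": [0, 0.15, -0.047], "turn": [7, 0, 0]}
    - {"dp": [0, 0.195, -0.062], "turn": [9, 0, 0]}
    - {"dp": [0, 0.24, -0.076], "turn": [12, 0, 0]}
    - {"dp": [0, 0.285, -0.09], "turn": [14, 0, 0]}
    - {"dp": [0, 0.33, -0.104], "turn": [17, 0, 0]}
    - {"dp": [0, 0.37, -0.117], "turn": [18.9, 0, 0]}
    - {"dp": [0, 0.389, -0.123], "turn": [18.9, 0, 0]}

```text
time: 5.4
tool_pos: [0.4047, 0.3287, 0.1815]
tool_rot: [-2.846, 1.567, -2.836]
contact_force: [0.8, 0.4, -1.8]
opening: 0.0438
```

>>> move_arm:
  deltas:
    - {"dp": [0.02, 0, 0], "turn": [0, 0, 0]}
    - {"dp": [0.06, 0, 0], "turn": [0, 0, 0]}
    - {"dp": [0.09, 0, 0], "turn": [0, 0, 0]}
    - {"dp": [0.09, 0, 0], "turn": [0, 0, 0]}
    - {"dp": [0.09, 0, 0], "turn": [0, 0, 0]}

```text
time: 5.9
tool_pos: [0.4077, 0.3265, 0.0926]
tool_rot: [-2.599, 1.568, -2.591]
contact_force: [0.2, 0.2, -0.9]
opening: 0.0437
```

```bash
python3 w.py w3; python3 -c "
from h import *
go((.409,.327,.011),.5)"
```

```text
blue [384, 92, 128, 160, 5112] z 0.0049 -> 0.004 (array([584.2, 343.5]), 141.2, 91.7, 83.1) CUT
blue [434, 277, 25, 18, 307] z 0.005 -> 0.004 (array([605.9, 230.2]), 21.6, 20.8, -4.5) 
t 5.95 psi0 0.4 q1,q6 [0.53 0.52] tcp [0.4085 0.327  0.0937] F [ 0.5 -0.5 -1.3] open 0.0438
 tilt [ 0.    0.03 -0.01] dp [-0.2062, -0.3284, 0.1891] turn [-18.9, 0.0, 0.0] rows>= 9.0
t 5.95 psi0 0.4 q1,q6 [0.53 0.52] tcp [0.4085 0.327  0.0937] F [ 0.5 -0.5 -1.3] open 0.0438
 tilt [ 0.    0.03 -0.01] dp [0.0827, -0.0, 0.0004] turn [-0.1, 0.0, 0.0] rows>= 2.0
```

View pics/w3.png

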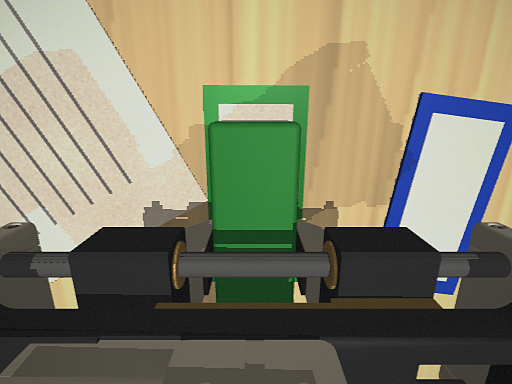

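```bash
cat > sep.py <<'E'
from h import *
import sys
def sep(c,name):
    i=robot.camera_info("wrist"); p,d=robot.read_camera("wrist"); P=pts(d,i); cv2.imwrite(f"pics/{name}.png",p[:,:,::-1])
    m=mask(p,c,110,30)>0; v,u=np.mgrid[:384,:512]
    m&=(v<215)
    for nm,q in (("board",m&(abs(P[...,2]-.004)<.006)),("case",m&(P[...,2]>.02))):
        q=cv2.morphologyEx(q.astype(np.uint8),cv2.MORPH_OPEN,np.ones((3,3)))
        k,l,s,ce=cv2.connectedComponentsWithStats(q)
        for j in range(1,k):
            if s[j,4]<60: continue
            vv,uu=np.where(l==j); z=np.median(P[vv,uu,2]); zz=.004 if nm=="board" else z
            xy=cast(np.c_[uu,vv],i,zz); b=cv2.boxPoints(cv2.minAreaRect((xy*1000).astype(np.float32)))
            print(nm,s[j].tolist(),"z",round(z,4),rect(xy),"corners",np.round(b,1).tolist())
sep(sys.argv[1],sys.argv[2])
E
python3 sep.py green w4
```

```text
board [202, 86, 105, 129, 2855] z 0.0049 (array([407.4, 365.1]), 115.9, 89.9, -89.6) corners [[362.1000061035156, 422.79998779296875], [362.79998779296875, 306.79998779296875], [452.70001220703125, 307.5], [451.8999938964844, 423.3999938964844]]
board [300, 137, 5, 39, 135] z 0.005 (array([450.5, 363.4]), 34.7, 3.3, -89.9) corners [[448.79998779296875, 380.70001220703125], [448.8999938964844, 346.0], [452.20001220703125, 346.0], [452.1000061035156, 380.70001220703125]]
case [208, 122, 93, 93, 8283] z 0.1228 (array([407.4, 374.9]), 45.0, 43.0, -89.5) corners [[385.70001220703125, 397.20001220703125], [386.1000061035156, 352.20001220703125], [429.1000061035156, 352.5], [428.70001220703125, 397.6000061035156]]
```

>>> move_arm:
  deltas:
    - {"dp": [0.02, 0, 0], "turn": [0, 0, 0]}
    - {"dp": [0.045, 0, 0], "turn": [0, 0, 0]}
    - {"dp": [0.062, 0, 0], "turn": [0, 0, 0]}
    - {"dp": [0.072, 0, 0], "turn": [0, 0, 0]}
    - {"dp": [0.077, 0, 0], "turn": [0, 0, 0]}
    - {"dp": [0.08, 0, 0], "turn": [0, 0, 0]}
    - {"dp": [0.081, 0, 0], "turn": [0, 0, 0]}
    - {"dp": [0.081, 0, 0], "turn": [0, 0, 0]}

```text
time: 6.8
tool_pos: [0.4085, 0.327, 0.0127]
tool_rot: [0.434, 1.57, 0.442]
contact_force: [0.2, -0.4, -1.2]
opening: 0.0438
```

```bash
python3 -c "
from h import *
go((.409,.327,.010),.5)"
```

```text
t 6.8 psi0 0.5 q1,q6 [0.53 0.52] tcp [0.4085 0.327  0.0127] F [ 0.2 -0.4 -1.2] open 0.0438
 tilt [ 0.    0.06 -0.03] dp [0.0027, -0.0, 0.0005] turn [-0.0, 0.0, 0.0] rows>= 1.0
```

>>> move_arm:
  deltas:
    - {"dp": [0.001, 0, 0], "turn": [0, 0, 0]}
    - {"dp": [0.002, 0, 0], "turn": [0, 0, 0]}
    - {"dp": [0.0026, 0, 0], "turn": [0, 0, 0]}
    - {"dp": [0.003, 0, 0], "turn": [0, 0, 0]}
    - {"dp": [0.003, 0, 0], "turn": [0, 0, 0]}

```text
time: 7.3
tool_pos: [0.4082, 0.3269, 0.0098]
tool_rot: [0.267, 1.57, 0.275]
contact_force: [-1.6, -1.8, 4.9]
opening: 0.044
```

>>> move_arm:
  deltas:
    - {"dp": [0, 0, 0], "turn": [0, 0, 0]}
    - {"dp": [0, 0, 0], "turn": [0, 0, 0]}
    - {"dp": [0, 0, 0], "turn": [0, 0, 0]}
  hand: 0.062

```text
time: 7.6
tool_pos: [0.4082, 0.3268, 0.0091]
tool_rot: [-0.229, 1.571, -0.221]
contact_force: [0.2, 0.1, 0.5]
opening: 0.0605
```

>>> move_arm:
  deltas:
    - {"dp": [-0.01, 0, 0], "turn": [0, 0, 0]}
    - {"dp": [-0.03, 0, 0], "turn": [0, 0, 0]}
    - {"dp": [-0.07, 0, 0], "turn": [0, 0, 0]}
    - {"dp": [-0.11, 0, 0], "turn": [0, 0, 0]}
    - {"dp": [-0.15, 0, 0], "turn": [0, 0, 0]}
    - {"dp": [-0.17, 0, 0], "turn": [0, 0, 0]}

```text
time: 8.2
tool_pos: [0.4092, 0.3275, 0.1835]
tool_rot: [0.52, 1.565, 0.528]
contact_force: [0.2, 1.6, 0.1]
opening: 0.062
```

```bash
python3 sep.py green w5; python3 -c "
from h import *
go((.5815,-.0255,.15),19.4)"
```

```text
board [215, 94, 76, 121, 3044] z 0.0049 (array([407.3, 348.5]), 149.2, 89.6, -89.8) corners [[362.29998779296875, 423.0], [362.79998779296875, 273.79998779296875], [452.3999938964844, 274.1000061035156], [451.8999938964844, 423.29998779296875]]
case [233, 118, 40, 97, 3658] z 0.0389 (array([407.1, 341.9]), 109.3, 42.4, -89.7) corners [[385.6000061035156, 396.5], [386.29998779296875, 287.1000061035156], [428.70001220703125, 287.3999938964844], [428.0, 396.70001220703125]]
t 8.25 psi0 0.5 q1,q6 [0.53 0.52] tcp [0.4101 0.3281 0.1856] F [2.  0.2 3.6] open 0.0619
 tilt [ 0.    0.47 -0.27] dp [0.0353, -0.3551, 0.1683] turn [-18.9, 0.0, 0.0] rows>= 8.0
```

View pics/w5.png

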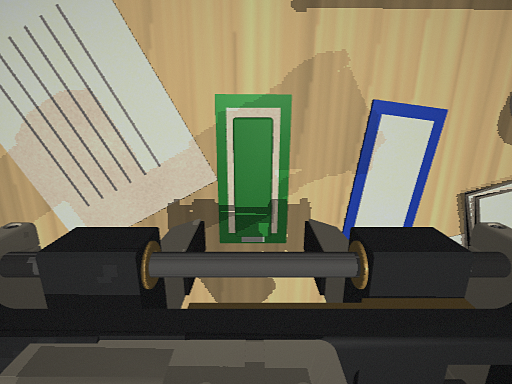

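>>> move_arm:
  deltas:
    - {"dp": [0.0, -0.02, 0.01], "turn": [-2, 0, 0]}
    - {"dp": [0.0, -0.065, 0.031], "turn": [-5, 0, 0]}
    - {"dp": [0.0, -0.11, 0.052], "turn": [-8, 0, 0]}
    - {"dp": [0.0, -0.155, 0.073], "turn": [-11, 0, 0]}
    - {"dp": [0, -0.2, 0.095], "turn": [-13, 0, 0]}
    - {"dp": [0, -0.245, 0.116], "turn": [-15, 0, 0]}
    - {"dp": [0, -0.29, 0.137], "turn": [-17, 0, 0]}
    - {"dp": [0.01, -0.33, 0.156], "turn": [-18.9, 0, 0]}
    - {"dp": [0.025, -0.355, 0.168], "turn": [-18.9, 0, 0]}
    - {"dp": [0.035, -0.355, 0.168], "turn": [-18.9, 0, 0]}

```text
time: 9.25
tool_pos: [0.5797, -0.0304, 0.1431]
tool_rot: [-2.018, 1.57, -1.684]
contact_force: [-0.2, 0.7, 0.2]
opening: 0.0621
```

```bash
python3 w.py w6; python3 -c "
from h import *
go((.5815,-.0255,.044),19.4)"
```

```text
red [284, 121, 87, 47, 3883] z 0.0389 -> 0.038 (array([629.5,  34.6]), 80.2, 43.5, 19.1) 
red [223, 122, 9, 46, 383] z 0.0387 -> 0.038 (array([540.1,   3.1]), 42.7, 7.7, -72.2) 
yellow [233, 113, 52, 93, 4252] z 0.073 -> 0.072 (array([570.8,   3.6]), 78.3, 42.1, -70.9) 
yellow [250, 225, 16, 27, 336] z 0.073 -> 0.072 (array([594. , -63.8]), 26.1, 13.8, -70.9) 
blue [226, 195, 8, 42, 275] z 0.0385 -> 0.038 (array([564.7, -64.9]), 45.0, 7.0, -70.8) 
blue [283, 196, 81, 42, 2614] z 0.0389 -> 0.038 (array([654.6, -34.9]), 81.0, 45.1, 19.1) 
t 9.3 psi0 19.2 q1,q6 [-0.18 -0.52] tcp [ 0.5779 -0.0283  0.1414] F [-0.7  0.4 -2.5] open 0.062
 tilt [-0.   -0.2  -0.11] dp [-0.1587, 0.0198, 0.0296] turn [-0.1, 0.0, 0.0] rows>= 4.0
t 9.3 psi0 19.2 q1,q6 [-0.18 -0.52] tcp [ 0.5779 -0.0283  0.1414] F [-0.7  0.4 -2.5] open 0.062
 tilt [-0.   -0.2  -0.11] dp [0.0974, 0.0012, 0.0046] turn [-0.2, 0.0, 0.0] rows>= 2.0
```

View pics/w6.png

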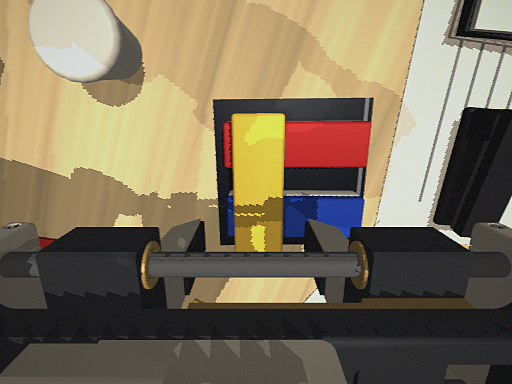

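>>> move_arm:
  deltas:
    - {"dp": [0.02, 0.001, 0.004], "turn": [0, 0, 0]}
    - {"dp": [0.05, 0.001, 0.004], "turn": [0, 0, 0]}
    - {"dp": [0.075, 0.001, 0.004], "turn": [0, 0, 0]}
    - {"dp": [0.088, 0.001, 0.004], "turn": [0, 0, 0]}
    - {"dp": [0.094, 0.001, 0.004], "turn": [0, 0, 0]}
    - {"dp": [0.094, 0.001, 0.004], "turn": [0, 0, 0]}
    - {"dp": [0.094, 0.001, 0.004], "turn": [0, 0, 0]}

```text
time: 10.0
tool_pos: [0.583, -0.0244, 0.0513]
tool_rot: [-0.527, 1.569, -0.189]
contact_force: [-0.5, -0.5, -0.3]
opening: 0.0622
```

```bash
python3 -c "
from h import *
go((.5815,-.0255,.044),19.4)"
```

```text
t 10.0 psi0 19.4 q1,q6 [-0.17 -0.51] tcp [ 0.583  -0.0244  0.0513] F [-0.5 -0.5 -0.3] open 0.0622
 tilt [-0.    0.09  0.05] dp [0.0073, -0.0005, -0.0018] turn [-0.0, 0.0, 0.0] rows>= 1.0
```

>>> move_arm:
  deltas:
    - {"dp": [0.004, -0.0005, -0.0015], "turn": [0, 0, 0]}
    - {"dp": [0.007, -0.0005, -0.0015], "turn": [0, 0, 0]}
    - {"dp": [0.007, -0.0005, -0.0015], "turn": [0, 0, 0]}

```text
time: 10.3
tool_pos: [0.5809, -0.0256, 0.043]
tool_rot: [2.95, 1.571, -2.996]
contact_force: [-0.1, 1.2, -0.1]
opening: 0.0619
```

>>> move_arm:
  deltas:
    - {"dp": [0, 0, 0], "turn": [0, 0, 0]}
    - {"dp": [0, 0, 0], "turn": [0, 0, 0]}
    - {"dp": [0, 0, 0], "turn": [0, 0, 0]}
    - {"dp": [0, 0, 0], "turn": [0, 0, 0]}
    - {"dp": [0, 0, 0], "turn": [0, 0, 0]}
    - {"dp": [0, 0, 0], "turn": [0, 0, 0]}
  hand: 0.03

```text
time: 10.9
tool_pos: [0.5812, -0.0256, 0.0432]
tool_rot: [-0.856, 1.57, -0.519]
contact_force: [0.7, -0.0, -0.4]
opening: 0.0436
```

>>> move_arm:
  deltas:
    - {"dp": [-0.01, 0, 0], "turn": [0, 0, 0]}
    - {"dp": [-0.03, 0, 0], "turn": [0, 0, 0]}
    - {"dp": [-0.06, 0, 0], "turn": [0, 0, 0]}
    - {"dp": [-0.09, 0, 0], "turn": [0, 0, 0]}
    - {"dp": [-0.12, 0, 0], "turn": [0, 0, 0]}
    - {"dp": [-0.14, 0, 0], "turn": [0, 0, 0]}
    - {"dp": [-0.14, 0, 0], "turn": [0, 0, 0]}

```text
time: 11.6
tool_pos: [0.5826, -0.0257, 0.1867]
tool_rot: [-0.525, 1.564, -0.188]
contact_force: [-0.6, 0.3, -2.3]
opening: 0.0438
```

```bash
python3 -c "
from h import *
go((.5833,-.3041,.18),-11.9)"
```

```text
t 11.6 psi0 19.4 q1,q6 [-0.18 -0.51] tcp [ 0.5826 -0.0257  0.1867] F [-0.6  0.3 -2.3] open 0.0438
 tilt [-0.    0.32  0.19] dp [0.0071, -0.2628, -0.0917] turn [31.3, 0.0, 0.0] rows>= 6.0
```

>>> move_arm:
  deltas:
    - {"dp": [0, -0.015, -0.005], "turn": [2, 0, 0]}
    - {"dp": [0, -0.05, -0.017], "turn": [6, 0, 0]}
    - {"dp": [0, -0.085, -0.03], "turn": [10, 0, 0]}
    - {"dp": [0, -0.12, -0.042], "turn": [14, 0, 0]}
    - {"dp": [0, -0.155, -0.054], "turn": [18, 0, 0]}
    - {"dp": [0, -0.19, -0.066], "turn": [23, 0, 0]}
    - {"dp": [0, -0.225, -0.079], "turn": [28, 0, 0]}
    - {"dp": [0, -0.25, -0.087], "turn": [31.3, 0, 0]}
    - {"dp": [0, -0.263, -0.092], "turn": [31.3, 0, 0]}
    - {"dp": [0, -0.263, -0.092], "turn": [31.3, 0, 0]}

```text
time: 12.6
tool_pos: [0.5802, -0.306, 0.1812]
tool_rot: [2.893, 1.568, 2.683]
contact_force: [0.6, 0.8, -1.8]
opening: 0.044
```

>>> move_arm:
  deltas:
    - {"dp": [0.02, 0, 0], "turn": [0, 0, 0]}
    - {"dp": [0.06, 0, 0], "turn": [0, 0, 0]}
    - {"dp": [0.09, 0, 0], "turn": [0, 0, 0]}
    - {"dp": [0.09, 0, 0], "turn": [0, 0, 0]}
    - {"dp": [0.09, 0, 0], "turn": [0, 0, 0]}
    - {"dp": [0.09, 0, 0], "turn": [0, 0, 0]}

```text
time: 13.2
tool_pos: [0.5827, -0.3042, 0.0954]
tool_rot: [-0.369, 1.567, -0.577]
contact_force: [0.1, 0.3, -1.1]
opening: 0.0438
```

```bash
python3 sep.py yellow w7; python3 -c "
from h import *
go((.5833,-.3041,.0095),-11.9)"
```

```text
board [202, 86, 106, 56, 2570] z 0.0049 (array([ 597. , -233.1]), 90.7, 46.5, -12.0) corners [[547.7999877929688, -246.39999389648438], [636.5, -265.29998779296875], [646.2000122070312, -219.89999389648438], [557.5, -201.0]]
board [300, 131, 5, 35, 126] z 0.005 (array([ 633.5, -271.1]), 30.8, 3.3, 77.9) corners [[628.7000122070312, -285.79998779296875], [631.9000244140625, -286.5], [638.2999877929688, -256.5], [635.0999755859375, -255.8000030517578]]
board [205, 156, 6, 40, 158] z 0.005 (array([ 543.2, -278.3]), 37.3, 3.7, 78.2) corners [[537.5999755859375, -296.20001220703125], [541.2000122070312, -296.8999938964844], [548.7999877929688, -260.5], [545.2000122070312, -259.70001220703125]]
case [210, 125, 88, 90, 7336] z 0.125 (array([ 591. , -257.7]), 43.5, 40.3, 78.0) corners [[566.7999877929688, -274.79998779296875], [606.2000122070312, -283.20001220703125], [615.2000122070312, -240.60000610351562], [575.7999877929688, -232.3000030517578]]
t 13.25 psi0 -11.9 q1,q6 [-0.6  -0.39] tcp [ 0.5827 -0.3044  0.0956] F [ 0.2  0.2 -1.1] open 0.0445
 tilt [-0.    0.21  0.08] dp [0.0861, 0.0006, 0.0003] turn [-0.0, 0.0, 0.0] rows>= 2.0
```

View pics/w7.png

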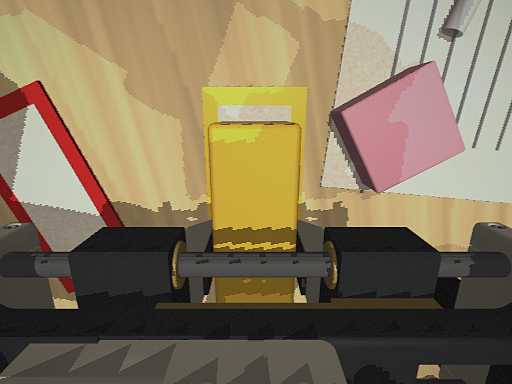

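>>> move_arm:
  deltas:
    - {"dp": [0.02, 0.0015, 0], "turn": [0, 0, 0]}
    - {"dp": [0.045, 0.0015, 0], "turn": [0, 0, 0]}
    - {"dp": [0.062, 0.0015, 0], "turn": [0, 0, 0]}
    - {"dp": [0.072, 0.0015, 0], "turn": [0, 0, 0]}
    - {"dp": [0.078, 0.0015, 0], "turn": [0, 0, 0]}
    - {"dp": [0.081, 0.0015, 0], "turn": [0, 0, 0]}
    - {"dp": [0.082, 0.0015, 0], "turn": [0, 0, 0]}
    - {"dp": [0.082, 0.0015, 0], "turn": [0, 0, 0]}

```text
time: 14.05
tool_pos: [0.5822, -0.303, 0.0119]
tool_rot: [-0.429, 1.569, -0.637]
contact_force: [-0.1, -0.1, -1.2]
opening: 0.0435
```

```bash
python3 -c "
from h import *
go((.5835,-.303,.0093),-11.9)"
```

```text
t 14.05 psi0 -11.9 q1,q6 [-0.6  -0.39] tcp [ 0.5822 -0.303   0.0119] F [-0.1 -0.1 -1.2] open 0.0435
 tilt [-0.    0.07  0.03] dp [0.0026, 0.0003, 0.0013] turn [-0.0, 0.0, 0.0] rows>= 1.0
```

>>> move_arm:
  deltas:
    - {"dp": [0.001, 0, 0], "turn": [0, 0, 0]}
    - {"dp": [0.002, 0, 0], "turn": [0, 0, 0]}
    - {"dp": [0.0025, 0, 0], "turn": [0, 0, 0]}
    - {"dp": [0.003, 0, 0], "turn": [0, 0, 0]}
    - {"dp": [0.003, 0, 0], "turn": [0, 0, 0]}

```text
time: 14.55
tool_pos: [0.5819, -0.3028, 0.0092]
tool_rot: [-0.562, 1.57, -0.77]
contact_force: [-1.9, 1.1, 6.1]
opening: 0.0439
```

Contact at 6 N, so I release and lift.

>>> move_arm:
  deltas:
    - {"dp": [0, 0, 0], "turn": [0, 0, 0]}
    - {"dp": [0, 0, 0], "turn": [0, 0, 0]}
    - {"dp": [0, 0, 0], "turn": [0, 0, 0]}
  hand: 0.062

```text
time: 14.85
tool_pos: [0.5818, -0.3028, 0.008]
tool_rot: [-1.885, 1.571, -2.094]
contact_force: [0.4, -0.4, 0.1]
opening: 0.0607
```

>>> move_arm:
  deltas:
    - {"dp": [-0.01, 0, 0], "turn": [0, 0, 0]}
    - {"dp": [-0.03, 0, 0], "turn": [0, 0, 0]}
    - {"dp": [-0.07, 0, 0], "turn": [0, 0, 0]}
    - {"dp": [-0.11, 0, 0], "turn": [0, 0, 0]}
    - {"dp": [-0.15, 0, 0], "turn": [0, 0, 0]}
    - {"dp": [-0.17, 0, 0], "turn": [0, 0, 0]}

```text
time: 15.45
tool_pos: [0.583, -0.3035, 0.1834]
tool_rot: [-0.394, 1.564, -0.602]
contact_force: [-0.2, -0.8, 0.8]
opening: 0.0615
```

```bash
python3 sep.py yellow w8; python3 -c "
from h import *
go((.6275,-.044,.16),-70.8)
go((.603,.025,.16),-70.8)"
```

```text
board [215, 94, 78, 108, 2988] z 0.0049 (array([ 588.2, -275.1]), 130.9, 90.9, 78.1) corners [[530.2000122070312, -329.70001220703125], [619.0999755859375, -348.5], [646.2000122070312, -220.39999389648438], [557.2999877929688, -201.60000610351562]]
case [234, 118, 37, 89, 3230] z 0.0389 (array([ 584.4, -285. ]), 99.4, 41.7, 78.1) corners [[553.7000122070312, -329.29998779296875], [594.5, -337.8999938964844], [615.0999755859375, -240.60000610351562], [574.2999877929688, -232.0]]
t 15.5 psi0 -11.9 q1,q6 [-0.6  -0.39] tcp [ 0.5838 -0.304   0.1858] F [-0.1 -0.7  2.2] open 0.0623
 tilt [-0.    0.55  0.23] dp [0.0246, 0.2635, -0.0113] turn [58.9, 0.0, 0.0] rows>= 7.0
t 15.5 psi0 -11.9 q1,q6 [-0.6  -0.39] tcp [ 0.5838 -0.304   0.1858] F [-0.1 -0.7  2.2] open 0.0623
 tilt [-0.    0.55  0.23] dp [0.024, 0.326, -0.0495] turn [58.9, 0.0, 0.0] rows>= 7.0
```

View pics/w8.png

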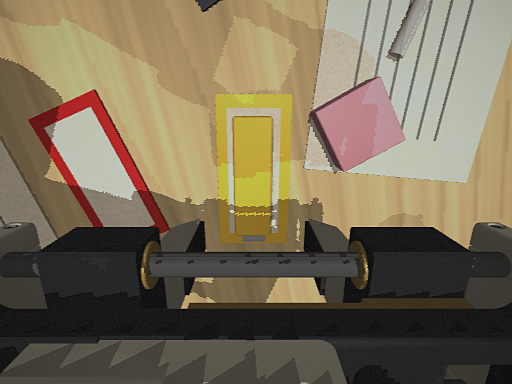

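>>> move_arm:
  deltas:
    - {"dp": [0.0, 0.02, -0.003], "turn": [4, 0, 0]}
    - {"dp": [0.0, 0.06, -0.009], "turn": [10, 0, 0]}
    - {"dp": [0.0, 0.1, -0.015], "turn": [17, 0, 0]}
    - {"dp": [0.0, 0.14, -0.021], "turn": [24, 0, 0]}
    - {"dp": [0, 0.18, -0.027], "turn": [31, 0, 0]}
    - {"dp": [0, 0.22, -0.033], "turn": [38, 0, 0]}
    - {"dp": [0, 0.26, -0.04], "turn": [45, 0, 0]}
    - {"dp": [0.01, 0.3, -0.046], "turn": [52, 0, 0]}
    - {"dp": [0.02, 0.326, -0.0495], "turn": [58.9, 0, 0]}
    - {"dp": [0.024, 0.326, -0.0495], "turn": [58.9, 0, 0]}

```text
time: 16.5
tool_pos: [0.6001, 0.0301, 0.1532]
tool_rot: [-2.412, 1.569, 2.636]
contact_force: [-0.2, 0.2, -0.1]
opening: 0.0621
```

>>> move_arm:
  deltas:
    - {"dp": [0, 0, 0], "turn": [0, 0, 0]}
    - {"dp": [0, 0, 0], "turn": [0, 0, 0]}
    - {"dp": [0, 0, 0], "turn": [0, 0, 0]}

```text
time: 16.8
tool_pos: [0.6011, 0.0251, 0.1546]
tool_rot: [0.804, 1.57, -0.433]
contact_force: [-0.1, 0.4, 0.8]
opening: 0.0621
```

```bash
python3 w.py w9; python3 -c "
from h import *
go((.603,.025,.010),-70.8)"
```

```text
red [233, 115, 46, 131, 5599] z 0.0388 -> 0.038 (array([602.9,  24.9]), 138.9, 44.6, 19.6) 
yellow [441, 210, 40, 28, 469] z 0.0049 -> 0.004 (array([ 625.4, -231.3]), 35.6, 31.6, -12.5) 
green [37, 229, 20, 20, 226] z 0.0045 -> 0.004 (array([442.2, 243.8]), 24.8, 23.0, 0.2) 
blue [0, 67, 90, 115, 2474] z 0.0048 -> 0.004 (array([576.1, 271.6]), 96.3, 90.6, 83.1) CUT
blue [302, 113, 54, 129, 4889] z 0.0389 -> 0.038 (array([630.2, -43.8]), 136.0, 45.0, 18.6) 
t 16.85 psi0 -70.9 q1,q6 [-0.09  1.15] tcp [0.6011 0.0252 0.1546] F [-0.2  0.4 -0.1] open 0.062
 tilt [ 0.    0.03 -0.04] dp [-0.1454, -0.0092, 0.0235] turn [-90.2, 0.0, 0.0] rows>= 11.0
t 16.85 psi0 -70.9 q1,q6 [-0.09  1.15] tcp [0.6011 0.0252 0.1546] F [-0.2  0.4 -0.1] open 0.062
 tilt [ 0.    0.03 -0.04] dp [0.1446, 0.0016, 0.0007] turn [-0.1, 0.0, 0.0] rows>= 3.0
```

View pics/w9.png

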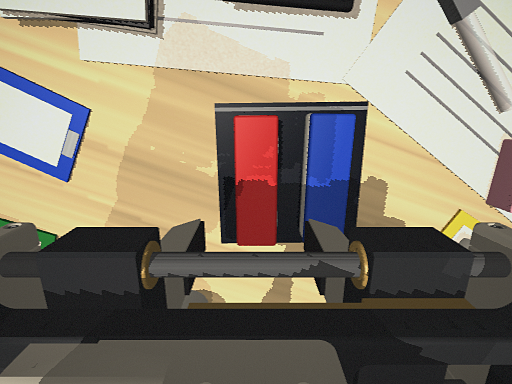

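>>> move_arm:
  deltas:
    - {"dp": [0.03, 0.0015, 0.0005], "turn": [0, 0, 0]}
    - {"dp": [0.07, 0.0015, 0.0005], "turn": [0, 0, 0]}
    - {"dp": [0.1, 0.0015, 0.0005], "turn": [0, 0, 0]}
    - {"dp": [0.12, 0.0015, 0.0005], "turn": [0, 0, 0]}
    - {"dp": [0.13, 0.0015, 0.0005], "turn": [0, 0, 0]}
    - {"dp": [0.137, 0.0015, 0.0005], "turn": [0, 0, 0]}
    - {"dp": [0.141, 0.0015, 0.0005], "turn": [0, 0, 0]}
    - {"dp": [0.144, 0.0015, 0.0005], "turn": [0, 0, 0]}
    - {"dp": [0.144, 0.0015, 0.0005], "turn": [0, 0, 0]}

```text
time: 17.75
tool_pos: [0.6027, 0.0264, 0.0106]
tool_rot: [1.067, 1.57, -0.17]
contact_force: [0.3, -0.0, 0.3]
opening: 0.0622
```

>>> move_arm:
  deltas:
    - {"dp": [0, 0, 0], "turn": [0, 0, 0]}
    - {"dp": [0, 0, 0], "turn": [0, 0, 0]}
    - {"dp": [0, 0, 0], "turn": [0, 0, 0]}
    - {"dp": [0, 0, 0], "turn": [0, 0, 0]}
    - {"dp": [0, 0, 0], "turn": [0, 0, 0]}
    - {"dp": [0, 0, 0], "turn": [0, 0, 0]}
  hand: 0.03

```text
time: 18.35
tool_pos: [0.6029, 0.0263, 0.0107]
tool_rot: [0.921, 1.57, -0.316]
contact_force: [0.2, -1.3, 4.8]
opening: 0.0437
```

```bash
python3 -c "
from h import *
go((.603,.025,.18),-70.8)"
```

```text
t 18.35 psi0 -70.8 q1,q6 [-0.08  1.15] tcp [0.6029 0.0263 0.0107] F [ 0.2 -1.3  4.8] open 0.0437
 tilt [ 0.    0.04 -0.06] dp [-0.1693, -0.0001, 0.0014] turn [-0.0, 0.0, 0.0] rows>= 4.0
```

>>> move_arm:
  deltas:
    - {"dp": [-0.01, 0, 0], "turn": [0, 0, 0]}
    - {"dp": [-0.03, 0, 0], "turn": [0, 0, 0]}
    - {"dp": [-0.06, 0, 0], "turn": [0, 0, 0]}
    - {"dp": [-0.1, 0, 0], "turn": [0, 0, 0]}
    - {"dp": [-0.14, 0, 0], "turn": [0, 0, 0]}
    - {"dp": [-0.17, 0, 0], "turn": [0, 0, 0]}
    - {"dp": [-0.17, 0, 0], "turn": [0, 0, 0]}

```text
time: 19.05
tool_pos: [0.6044, 0.0267, 0.1853]
tool_rot: [1.192, 1.562, -0.045]
contact_force: [0.1, -0.1, -1.7]
opening: 0.044
```

```bash
python3 -c "
from h import *
go((.3965,-.2695,.18),10.2)"
```

```text
t 19.05 psi0 -70.8 q1,q6 [-0.08  1.15] tcp [0.6044 0.0267 0.1853] F [ 0.1 -0.1 -1.7] open 0.044
 tilt [ 0.    0.18 -0.45] dp [0.0036, -0.2937, 0.2115] turn [-81.0, 0.0, 0.0] rows>= 10.0
```

>>> move_arm:
  deltas:
    - {"dp": [0, -0.015, 0.01], "turn": [-4, 0, 0]}
    - {"dp": [0, -0.04, 0.029], "turn": [-11, 0, 0]}
    - {"dp": [0, -0.07, 0.05], "turn": [-19, 0, 0]}
    - {"dp": [0, -0.1, 0.072], "turn": [-27, 0, 0]}
    - {"dp": [0, -0.13, 0.094], "turn": [-35, 0, 0]}
    - {"dp": [0, -0.16, 0.115], "turn": [-43, 0, 0]}
    - {"dp": [0, -0.19, 0.137], "turn": [-51, 0, 0]}
    - {"dp": [0, -0.22, 0.158], "turn": [-59, 0, 0]}
    - {"dp": [0, -0.25, 0.18], "turn": [-67, 0, 0]}
    - {"dp": [0, -0.275, 0.198], "turn": [-74, 0, 0]}

```text
time: 20.05
tool_pos: [0.4057, -0.2513, 0.1791]
tool_rot: [2.35, 1.568, 2.41]
contact_force: [1.0, 0.2, -1.4]
opening: 0.0438
```

```bash
python3 -c "
from h import *
go((.3965,-.2695,.10),10.2)"
```

```text
t 20.05 psi0 3.4 q1,q6 [-0.72 -0.78] tcp [ 0.4057 -0.2513  0.1791] F [ 1.   0.2 -1.4] open 0.0438
 tilt [-0.  -0.1 -0.1] dp [0.0791, -0.0177, -0.0102] turn [-6.8, 0.0, 0.0] rows>= 2.0
```

>>> move_arm:
  deltas:
    - {"dp": [0.02, -0.0177, -0.0102], "turn": [-6.8, 0, 0]}
    - {"dp": [0.05, -0.0177, -0.0102], "turn": [-6.8, 0, 0]}
    - {"dp": [0.079, -0.0177, -0.0102], "turn": [-6.8, 0, 0]}
    - {"dp": [0.079, -0.0177, -0.0102], "turn": [-6.8, 0, 0]}
    - {"dp": [0.079, -0.0177, -0.0102], "turn": [-6.8, 0, 0]}
    - {"dp": [0.079, -0.0177, -0.0102], "turn": [-6.8, 0, 0]}
    - {"dp": [0.079, -0.0177, -0.0102], "turn": [-6.8, 0, 0]}

```text
time: 20.75
tool_pos: [0.3991, -0.2694, 0.1024]
tool_rot: [-0.937, 1.568, -0.763]
contact_force: [-0.1, 0.0, -1.2]
opening: 0.0439
```

```bash
python3 sep.py red w10; python3 -c "
from h import *
go((.3965,-.2685,.0105),10.2)"
```

```text
board [199, 87, 103, 128, 2905] z 0.0049 (array([ 388.8, -234.3]), 119.1, 90.1, -80.0) corners [[334.1000061035156, -183.5], [354.70001220703125, -300.79998779296875], [443.5, -285.1000061035156], [422.79998779296875, -167.89999389648438]]
case [209, 121, 91, 94, 8199] z 0.1305 (array([ 390.1, -222.1]), 45.8, 42.7, -80.0) corners [[365.0, -203.3000030517578], [373.0, -248.39999389648438], [415.1000061035156, -241.0], [407.1000061035156, -195.89999389648438]]
t 20.8 psi0 10.0 q1,q6 [-0.75 -0.93] tcp [ 0.399  -0.2693  0.1023] F [ 0.4 -0.4 -1.5] open 0.0439
 tilt [-0.    0.08  0.11] dp [0.0918, 0.0014, -0.0025] turn [-0.2, 0.0, 0.0] rows>= 2.0
```

View pics/w10.png

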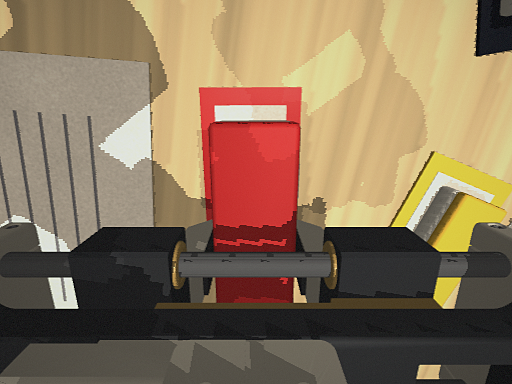

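>>> move_arm:
  deltas:
    - {"dp": [0.02, 0.0005, -0.003], "turn": [0, 0, 0]}
    - {"dp": [0.05, 0.0005, -0.003], "turn": [0, 0, 0]}
    - {"dp": [0.068, 0.0005, -0.003], "turn": [0, 0, 0]}
    - {"dp": [0.078, 0.0005, -0.003], "turn": [0, 0, 0]}
    - {"dp": [0.084, 0.0005, -0.003], "turn": [0, 0, 0]}
    - {"dp": [0.087, 0.0005, -0.003], "turn": [0, 0, 0]}
    - {"dp": [0.088, 0.0005, -0.003], "turn": [0, 0, 0]}
    - {"dp": [0.088, 0.0005, -0.003], "turn": [0, 0, 0]}

```text
time: 21.6
tool_pos: [0.3957, -0.2694, 0.0137]
tool_rot: [-0.979, 1.57, -0.805]
contact_force: [0.2, 0.3, -0.8]
opening: 0.0437
```

```bash
python3 -c "
from h import *
go((.396,-.2685,.0105),10.1)"
```

```text
t 21.6 psi0 10.0 q1,q6 [-0.76 -0.93] tcp [ 0.3957 -0.2694  0.0137] F [ 0.2  0.3 -0.8] open 0.0437
 tilt [-0.    0.04  0.06] dp [0.0032, 0.0008, 0.0004] turn [-0.1, 0.0, 0.0] rows>= 1.0
```

>>> move_arm:
  deltas:
    - {"dp": [0.001, 0.0005, 0], "turn": [0, 0, 0]}
    - {"dp": [0.002, 0.0005, 0], "turn": [0, 0, 0]}
    - {"dp": [0.0027, 0.0005, 0], "turn": [0, 0, 0]}
    - {"dp": [0.003, 0.0005, 0], "turn": [0, 0, 0]}
    - {"dp": [0.0033, 0.0005, 0], "turn": [0, 0, 0]}

```text
time: 22.1
tool_pos: [0.3953, -0.2686, 0.0106]
tool_rot: [-1.053, 1.57, -0.879]
contact_force: [-2.5, 1.8, 11.0]
opening: 0.044
```

>>> move_arm:
  deltas:
    - {"dp": [-0.0005, 0, 0], "turn": [0, 0, 0]}
    - {"dp": [-0.0005, 0, 0], "turn": [0, 0, 0]}
    - {"dp": [-0.0005, 0, 0], "turn": [0, 0, 0]}
  hand: 0.062

```text
time: 22.4
tool_pos: [0.3953, -0.2686, 0.0103]
tool_rot: [-1.146, 1.571, -0.973]
contact_force: [-0.7, -0.3, -0.5]
opening: 0.0605
```

>>> move_arm:
  deltas:
    - {"dp": [-0.01, 0, 0], "turn": [0, 0, 0]}
    - {"dp": [-0.03, 0, 0], "turn": [0, 0, 0]}
    - {"dp": [-0.07, 0, 0], "turn": [0, 0, 0]}
    - {"dp": [-0.11, 0, 0], "turn": [0, 0, 0]}
    - {"dp": [-0.15, 0, 0], "turn": [0, 0, 0]}
    - {"dp": [-0.17, 0, 0], "turn": [0, 0, 0]}

```text
time: 23.0
tool_pos: [0.3961, -0.2693, 0.1845]
tool_rot: [-0.944, 1.565, -0.77]
contact_force: [0.1, -0.3, -0.3]
opening: 0.0621
```

```bash
python3 sep.py red w11; python3 -c "
from h import *
go((.628,-.044,.15),-70.8)"
```

```text
board [215, 93, 77, 122, 3178] z 0.0049 (array([ 391.6, -249.7]), 150.7, 90.1, -80.0) corners [[334.1000061035156, -183.39999389648438], [360.29998779296875, -331.70001220703125], [449.0, -316.1000061035156], [422.8999938964844, -167.6999969482422]]
case [234, 115, 40, 100, 3805] z 0.0389 (array([ 392.3, -255. ]), 112.9, 42.9, -80.0) corners [[361.3999938964844, -203.10000610351562], [381.0, -314.3999938964844], [423.20001220703125, -306.8999938964844], [403.6000061035156, -195.6999969482422]]
t 23.05 psi0 10.0 q1,q6 [-0.76 -0.93] tcp [ 0.3969 -0.27    0.1864] F [ 0.6 -0.4  1.7] open 0.062
 tilt [-0.    0.31  0.42] dp [0.0365, 0.1829, 0.2665] turn [80.8, 0.0, 0.0] rows>= 10.0
```

View pics/w11.png

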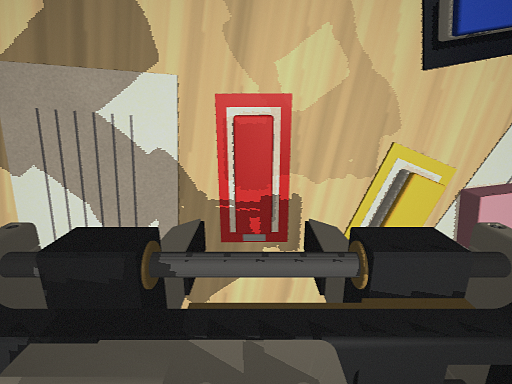

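>>> move_arm:
  deltas:
    - {"dp": [0, 0.011, 0.016], "turn": [4, 0, 0]}
    - {"dp": [0, 0.03, 0.044], "turn": [12, 0, 0]}
    - {"dp": [0, 0.05, 0.073], "turn": [20, 0, 0]}
    - {"dp": [0, 0.07, 0.102], "turn": [28, 0, 0]}
    - {"dp": [0, 0.09, 0.131], "turn": [36, 0, 0]}
    - {"dp": [0, 0.11, 0.16], "turn": [44, 0, 0]}
    - {"dp": [0, 0.13, 0.19], "turn": [52, 0, 0]}
    - {"dp": [0, 0.15, 0.219], "turn": [60, 0, 0]}
    - {"dp": [0, 0.168, 0.245], "turn": [68, 0, 0]}
    - {"dp": [0.01, 0.18, 0.262], "turn": [75, 0, 0]}

```text
time: 24.05
tool_pos: [0.624, -0.0442, 0.1714]
tool_rot: [1.032, 1.568, -0.107]
contact_force: [-0.1, -0.4, 0.3]
opening: 0.062
```

```bash
python3 -c "
from h import *
go((.628,-.044,.15),-70.9)"
```

```text
t 24.05 psi0 -65.3 q1,q6 [-0.19  0.95] tcp [ 0.624  -0.0442  0.1714] F [-0.1 -0.4  0.3] open 0.062
 tilt [ 0.    0.08 -0.14] dp [0.0214, 0.0037, 0.0015] turn [5.6, 0.0, 0.0] rows>= 1.0
```

>>> move_arm:
  deltas:
    - {"dp": [0.01, 0.0037, 0.0015], "turn": [5.6, 0, 0]}
    - {"dp": [0.021, 0.0037, 0.0015], "turn": [5.6, 0, 0]}
    - {"dp": [0.021, 0.0037, 0.0015], "turn": [5.6, 0, 0]}
    - {"dp": [0.021, 0.0037, 0.0015], "turn": [5.6, 0, 0]}
    - {"dp": [0.021, 0.0037, 0.0015], "turn": [5.6, 0, 0]}

```text
time: 24.55
tool_pos: [0.6262, -0.0463, 0.1501]
tool_rot: [0.9, 1.57, -0.332]
contact_force: [0.9, -0.0, 0.5]
opening: 0.062
```

```bash
python3 w.py w12; python3 -c "
from h import *
go((.628,-.044,.010),-70.8)"
```

```text
yellow [390, 212, 34, 15, 254] z 0.0049 -> 0.004 (array([ 634.8, -236.2]), 37.6, 16.5, 82.8) 
blue [0, 101, 18, 80, 606] z 0.0046 -> 0.004 (array([573.8, 223.1]), 88.7, 17.5, 5.2) CUT
blue [233, 113, 46, 134, 5741] z 0.0388 -> 0.038 (array([629. , -44.9]), 138.9, 44.4, 18.5) 
t 24.6 psi0 -70.6 q1,q6 [-0.2   1.04] tcp [ 0.6263 -0.0463  0.1502] F [-0.1  0.3  1.1] open 0.0619
 tilt [ 0.    0.04 -0.06] dp [-0.1499, -0.0093, -0.0523] turn [-89.9, 0.0, 0.0] rows>= 11.0
t 24.6 psi0 -70.6 q1,q6 [-0.2   1.04] tcp [ 0.6263 -0.0463  0.1502] F [-0.1  0.3  1.1] open 0.0619
 tilt [ 0.    0.04 -0.06] dp [0.1402, 0.0022, -0.0017] turn [0.2, 0.0, 0.0] rows>= 3.0
```

View pics/w12.png

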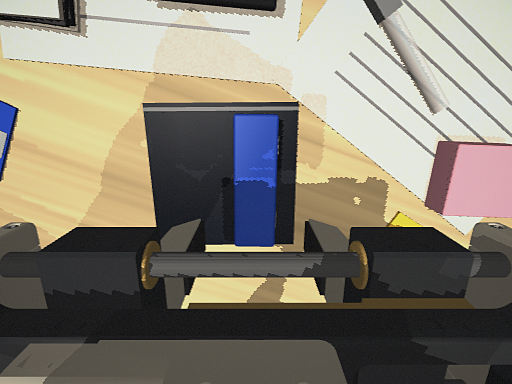

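>>> move_arm:
  deltas:
    - {"dp": [0.03, 0.003, -0.0005], "turn": [0.6, 0, 0]}
    - {"dp": [0.07, 0.003, -0.0005], "turn": [0.6, 0, 0]}
    - {"dp": [0.1, 0.003, -0.0005], "turn": [0.6, 0, 0]}
    - {"dp": [0.12, 0.003, -0.0005], "turn": [0.6, 0, 0]}
    - {"dp": [0.13, 0.003, -0.0005], "turn": [0.6, 0, 0]}
    - {"dp": [0.136, 0.003, -0.0005], "turn": [0.6, 0, 0]}
    - {"dp": [0.139, 0.003, -0.0005], "turn": [0.6, 0, 0]}
    - {"dp": [0.14, 0.003, -0.0005], "turn": [0.6, 0, 0]}
    - {"dp": [0.14, 0.003, -0.0005], "turn": [0.6, 0, 0]}

```text
time: 25.5
tool_pos: [0.6294, -0.0444, 0.0102]
tool_rot: [0.994, 1.569, -0.25]
contact_force: [0.3, 0.2, 0.4]
opening: 0.0621
```

>>> move_arm:
  deltas:
    - {"dp": [0, 0, 0], "turn": [0, 0, 0]}
    - {"dp": [0, 0, 0], "turn": [0, 0, 0]}
    - {"dp": [0, 0, 0], "turn": [0, 0, 0]}
    - {"dp": [0, 0, 0], "turn": [0, 0, 0]}
    - {"dp": [0, 0, 0], "turn": [0, 0, 0]}
    - {"dp": [0, 0, 0], "turn": [0, 0, 0]}
  hand: 0.03

```text
time: 26.1
tool_pos: [0.6292, -0.0445, 0.0098]
tool_rot: [0.835, 1.57, -0.408]
contact_force: [-1.4, -1.2, 4.3]
opening: 0.0439
```

>>> move_arm:
  deltas:
    - {"dp": [-0.01, 0, 0], "turn": [0, 0, 0]}
    - {"dp": [-0.03, 0, 0], "turn": [0, 0, 0]}
    - {"dp": [-0.06, 0, 0], "turn": [0, 0, 0]}
    - {"dp": [-0.1, 0, 0], "turn": [0, 0, 0]}
    - {"dp": [-0.14, 0, 0], "turn": [0, 0, 0]}
    - {"dp": [-0.17, 0, 0], "turn": [0, 0, 0]}
    - {"dp": [-0.17, 0, 0], "turn": [0, 0, 0]}

```text
time: 26.8
tool_pos: [0.631, -0.0444, 0.1849]
tool_rot: [1.072, 1.562, -0.171]
contact_force: [0.5, -0.3, -0.9]
opening: 0.044
```

```bash
python3 -c "
from h import *
go((.5835,.3178,.18),-7)"
```

```text
t 26.8 psi0 -71.2 q1,q6 [-0.19  1.05] tcp [ 0.631  -0.0444  0.1849] F [ 0.5 -0.3 -0.9] open 0.044
 tilt [ 0.    0.25 -0.45] dp [0.0039, 0.0715, -0.3583] turn [-64.2, 0.0, 0.0] rows>= 8.0
```

>>> move_arm:
  deltas:
    - {"dp": [0, 0.004, -0.02], "turn": [-4, 0, 0]}
    - {"dp": [0, 0.012, -0.06], "turn": [-11, 0, 0]}
    - {"dp": [0, 0.02, -0.1], "turn": [-18, 0, 0]}
    - {"dp": [0, 0.028, -0.14], "turn": [-25, 0, 0]}
    - {"dp": [0, 0.036, -0.18], "turn": [-32, 0, 0]}
    - {"dp": [0, 0.044, -0.22], "turn": [-40, 0, 0]}
    - {"dp": [0, 0.052, -0.26], "turn": [-48, 0, 0]}
    - {"dp": [0, 0.06, -0.3], "turn": [-55, 0, 0]}
    - {"dp": [0, 0.068, -0.34], "turn": [-61, 0, 0]}
    - {"dp": [0, 0.0715, -0.358], "turn": [-64.2, 0, 0]}

```text
time: 27.8
tool_pos: [0.5795, 0.321, 0.1777]
tool_rot: [-3.011, 1.568, -3.127]
contact_force: [-0.2, -0.9, -1.9]
opening: 0.0435
```

```bash
python3 -c "
from h import *
go((.5835,.3178,.095),-7)"
```

```text
t 27.8 psi0 -6.7 q1,q6 [0.39 0.51] tcp [0.5795 0.321  0.1777] F [-0.2 -0.9 -1.9] open 0.0435
 tilt [ 0.   -0.17  0.02] dp [0.0827, -0.0027, 0.0046] turn [0.3, 0.0, 0.0] rows>= 2.0
```

>>> move_arm:
  deltas:
    - {"dp": [0.02, 0, 0], "turn": [0, 0, 0]}
    - {"dp": [0.06, 0, 0], "turn": [0, 0, 0]}
    - {"dp": [0.083, 0, 0], "turn": [0, 0, 0]}
    - {"dp": [0.083, 0, 0], "turn": [0, 0, 0]}
    - {"dp": [0.083, 0, 0], "turn": [0, 0, 0]}
    - {"dp": [0.083, 0, 0], "turn": [0, 0, 0]}
    - {"dp": [0.083, 0, 0], "turn": [0, 0, 0]}

```text
time: 28.5
tool_pos: [0.5824, 0.3179, 0.0982]
tool_rot: [0.471, 1.568, 0.348]
contact_force: [0.3, 0.3, -1.4]
opening: 0.0435
```

```bash
python3 sep.py blue w13; python3 -c "
from h import *
go((.5835,.3178,.010),-7)"
```

```text
board [202, 87, 104, 49, 2406] z 0.0049 (array([590.5, 392.7]), 89.6, 40.8, -7.0) corners [[543.5999755859375, 377.8999938964844], [632.5, 367.0], [637.5, 407.5], [548.5999755859375, 418.3999938964844]]
board [205, 137, 6, 47, 171] z 0.0049 (array([542.7, 354.5]), 43.1, 3.3, 83.2) corners [[538.5, 333.29998779296875], [541.7999877929688, 332.8999938964844], [546.9000244140625, 375.70001220703125], [543.7000122070312, 376.1000061035156]]
board [208, 185, 4, 30, 97] z 0.0049 (array([538.2, 316.6]), 29.5, 2.9, 80.5) corners [[534.2999877929688, 302.29998779296875], [537.2000122070312, 301.79998779296875], [542.0, 330.8999938964844], [539.2000122070312, 331.3999938964844]]
case [208, 122, 93, 93, 8293] z 0.1273 (array([587.6, 365.3]), 45.0, 43.2, 82.9) corners [[563.4000244140625, 345.6000061035156], [606.2000122070312, 340.29998779296875], [611.7999877929688, 385.0], [568.9000244140625, 390.29998779296875]]
t 28.55 psi0 -7.1 q1,q6 [0.38 0.51] tcp [0.5823 0.3179 0.0979] F [ 0.8 -1.2 -2. ] open 0.0439
 tilt [ 0.    0.14 -0.07] dp [0.0879, -0.0, 0.001] turn [-0.1, 0.0, 0.0] rows>= 2.0
```

View pics/w13.png

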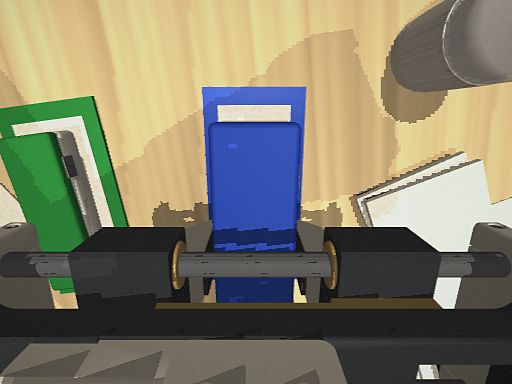

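>>> move_arm:
  deltas:
    - {"dp": [0.02, 0.0005, 0], "turn": [0, 0, 0]}
    - {"dp": [0.045, 0.0005, 0], "turn": [0, 0, 0]}
    - {"dp": [0.062, 0.0005, 0], "turn": [0, 0, 0]}
    - {"dp": [0.073, 0.0005, 0], "turn": [0, 0, 0]}
    - {"dp": [0.08, 0.0005, 0], "turn": [0, 0, 0]}
    - {"dp": [0.083, 0.0005, 0], "turn": [0, 0, 0]}
    - {"dp": [0.084, 0.0005, 0], "turn": [0, 0, 0]}
    - {"dp": [0.084, 0.0005, 0], "turn": [0, 0, 0]}

```text
time: 29.35
tool_pos: [0.582, 0.3184, 0.013]
tool_rot: [0.431, 1.57, 0.308]
contact_force: [-0.7, 0.4, -2.6]
opening: 0.0442
```

```bash
python3 -c "
from h import *
go((.5823,.3183,.010),-7)"
```

```text
t 29.35 psi0 -7.0 q1,q6 [0.39 0.51] tcp [0.582  0.3184 0.013 ] F [-0.7  0.4 -2.6] open 0.0442
 tilt [ 0.    0.07 -0.03] dp [0.003, -0.0, 0.0003] turn [-0.0, 0.0, 0.0] rows>= 1.0
```

>>> move_arm:
  deltas:
    - {"dp": [0.001, 0, 0], "turn": [0, 0, 0]}
    - {"dp": [0.002, 0, 0], "turn": [0, 0, 0]}
    - {"dp": [0.0026, 0, 0], "turn": [0, 0, 0]}
    - {"dp": [0.003, 0, 0], "turn": [0, 0, 0]}
    - {"dp": [0.0032, 0, 0], "turn": [0, 0, 0]}

```text
time: 29.85
tool_pos: [0.5817, 0.3182, 0.0098]
tool_rot: [0.237, 1.57, 0.114]
contact_force: [-2.8, -1.2, 5.3]
opening: 0.0437
```

>>> move_arm:
  deltas:
    - {"dp": [0, 0, 0], "turn": [0, 0, 0]}
    - {"dp": [0, 0, 0], "turn": [0, 0, 0]}
    - {"dp": [0, 0, 0], "turn": [0, 0, 0]}
  hand: 0.062

```text
time: 30.15
tool_pos: [0.5816, 0.3182, 0.009]
tool_rot: [-0.306, 1.571, -0.429]
contact_force: [0.0, 0.8, 0.7]
opening: 0.0604
```

>>> move_arm:
  deltas:
    - {"dp": [-0.01, 0, 0], "turn": [0, 0, 0]}
    - {"dp": [-0.03, 0, 0], "turn": [0, 0, 0]}
    - {"dp": [-0.07, 0, 0], "turn": [0, 0, 0]}
    - {"dp": [-0.11, 0, 0], "turn": [0, 0, 0]}
    - {"dp": [-0.15, 0, 0], "turn": [0, 0, 0]}
    - {"dp": [-0.18, 0, 0], "turn": [0, 0, 0]}
    - {"dp": [-0.18, 0, 0], "turn": [0, 0, 0]}

```text
time: 30.85
tool_pos: [0.5838, 0.3192, 0.1957]
tool_rot: [0.502, 1.56, 0.379]
contact_force: [-0.4, 1.1, 0.8]
opening: 0.0621
```

```bash
python3 sep.py blue w14; python3 -c "
from h import *
go((.5,.0,.25),0)"
```

```text
board [215, 96, 74, 119, 2856] z 0.0049 (array([583.8, 337.6]), 152.3, 89.2, 83.1) corners [[530.4000244140625, 267.3999938964844], [619.0, 256.6000061035156], [637.2999877929688, 407.79998779296875], [548.7000122070312, 418.5]]
case [232, 119, 38, 96, 3481] z 0.0389 (array([582.3, 331.2]), 112.7, 42.4, 83.0) corners [[554.4000244140625, 277.79998779296875], [596.5, 272.70001220703125], [610.2000122070312, 384.5], [568.0999755859375, 389.70001220703125]]
t 30.9 psi0 -7.0 q1,q6 [0.39 0.51] tcp [0.5826 0.3187 0.1926] F [-0.4  1.9 -1. ] open 0.0621
 tilt [ 0.    0.31 -0.17] dp [-0.0586, -0.3263, -0.0426] turn [-7.0, 0.0, 0.0] rows>= 7.0
```

>>> move_arm:
  deltas:
    - {"dp": [-0.01, -0.03, -0.004], "turn": [-1, 0, 0]}
    - {"dp": [-0.02, -0.07, -0.009], "turn": [-2, 0, 0]}
    - {"dp": [-0.03, -0.115, -0.015], "turn": [-3, 0, 0]}
    - {"dp": [-0.04, -0.16, -0.021], "turn": [-4, 0, 0]}
    - {"dp": [-0.05, -0.205, -0.027], "turn": [-5, 0, 0]}
    - {"dp": [-0.058, -0.25, -0.033], "turn": [-6, 0, 0]}
    - {"dp": [-0.058, -0.29, -0.038], "turn": [-7, 0, 0]}
    - {"dp": [-0.058, -0.32, -0.042], "turn": [-7, 0, 0]}
    - {"dp": [-0.058, -0.326, -0.043], "turn": [-7, 0, 0]}
    - {"dp": [-0.058, -0.326, -0.043], "turn": [-7, 0, 0]}

```text
time: 31.9
tool_pos: [0.4984, -0.0006, 0.2464]
tool_rot: [2.831, 1.569, 2.828]
contact_force: [0.6, 0.7, 0.3]
opening: 0.0621
```

```bash
python3 - <<'E'
from h import *
for n in ["top","scene"]:
    p,d=robot.read_camera(n);i=robot.camera_info(n);P=pts(d,i); cv2.imwrite(f"pics/{n}F.png",p[:,:,::-1])
    for c in H:
        m=mask(p,c,90 if c in('green','blue') else 140,25)>0
        m&=(abs(P[...,1])>.2)&(abs(P[...,1])<.45)&(P[...,0]>.3)&(P[...,0]<.72)
        for nm,z,q in (("board",.004,m&(P[...,2]<.015)),("case",.038,m&(P[...,2]>.027)&(P[...,2]<.06))):
            q=q.astype(np.uint8);k,l,s,ce=cv2.connectedComponentsWithStats(q,connectivity=8);j=1+s[1:,4].argmax()
            vv,uu=np.where(q if nm=="board" and c!="red" and 0 else l==j); print(n,c,nm,rect(cast(np.c_[uu,vv],i,z)))
E
```

```text
top red board (array([ 366.3, -283.8]), 173.4, 28.2, -79.5)
top red case (array([ 395.5, -267.9]), 138.8, 42.8, -79.8)
top yellow board (array([ 582.1, -304.8]), 191.4, 91.0, 78.0)
top yellow case (array([ 580.2, -302.6]), 140.0, 42.2, 78.2)
top green board (array([407.3, 327.1]), 187.8, 87.5, -89.6)
top green case (array([408.1, 325.2]), 138.8, 42.2, -89.1)
top blue board (array([581.6, 317.2]), 188.5, 87.5, 83.1)
top blue case (array([580.4, 315.8]), 140.3, 42.1, 82.9)
scene red board (array([ 439.6, -278.9]), 157.7, 30.2, -87.3)
scene red case (array([ 401.8, -268.5]), 139.0, 47.5, -79.6)
scene yellow board (array([ 585.3, -303.1]), 190.6, 92.0, 78.4)
scene yellow case (array([ 585.1, -302. ]), 138.4, 44.1, 77.7)
scene green board (array([439.4, 330.3]), 190.7, 57.2, -80.0)
scene green case (array([413.9, 323.6]), 142.5, 45.8, -89.3)
scene blue board (array([586.9, 317.8]), 187.7, 85.5, 83.5)
scene blue case (array([586.6, 314.8]), 141.1, 44.6, 82.8)
```

View pics/topF.png

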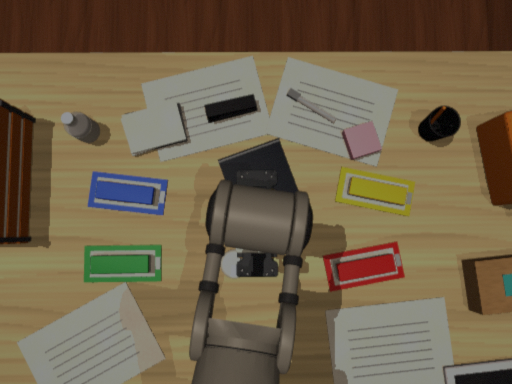

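View pics/sceneF.png

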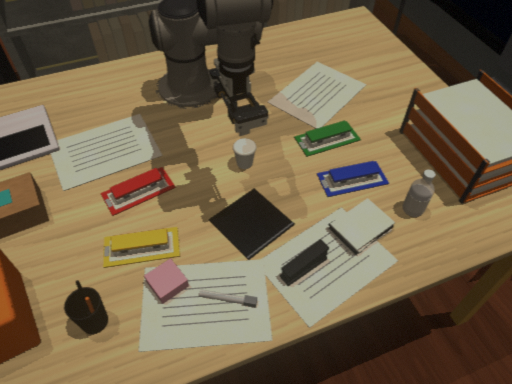

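>>> move_arm:
  deltas:
    - {"dp": [0, 0, 0], "turn": [0, 0, 0]}
    - {"dp": [0, 0, 0], "turn": [0, 0, 0]}
    - {"dp": [0, 0, 0], "turn": [0, 0, 0]}

```text
time: 32.3
tool_pos: [0.4989, 0.0007, 0.247]
tool_rot: [2.986, 1.571, 2.987]
contact_force: [-0.2, -1.1, 0.2]
opening: 0.0624
```

```bash
python3 -c "
from h import *
print(robot.hand_in())"
```

```text
the job is handed in; nothing more can be done
None
```

I took the pile apart in the order green, yellow, red, blue. Each case now lies lid up on the board of its own colour, and I handed the job in at 32.3 s of the 104 s allowed. The force I read just after each set-down was 5 to 11 N. No case was dropped or tipped.

**Placement:** the last wrist and top views put every case within about 3 mm of its board's centre and within about 0.5° of its direction. The largest single figure was red, about 2.7 mm along its length by the top camera and about 1 mm by the wrist camera.

**Checks that disagreed:**
- The final automatic outlines of the red board (top and scene views) and the green board (scene view) were broken and not usable. For red I used the starting measurement and the wrist views instead. For green I used the top and wrist views.
- The scene camera differs from the top and wrist cameras by 3 to 6 mm, more than the calibration would explain.

**Bystanders:** in the final scene picture the cup and stapler are where they stood at the start. I judged that by eye and did not measure it. The arm was up at a TCP height of 0.25 m, touching nothing.

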